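# Clear the hot pastry shells for cooling

### The job

The pastry tubes and choux puffs are hot from the oven, so do not touch them with the fingers: pass the rod through each tube on the wooden board, carry it over and leave it lying along a channel of the roll tray, and scoop all the puffs out of the steel bin into the round tin, without dropping anything from a height. Then leave the rod lying in its rest and the scoop upright in the middle of the red mat, and disturb nothing else on the worktop.

Things in the scene. Friction and masses are not known exactly. Their poses are not given: they have to be found in the camera images.
- block: thick wooden bread board, 242 mm (x) x 240 mm (y), top 50 mm above the worktop, on which the pastry tubes lie; a rail 10 mm thick and 20 mm high along each of its two x edges, the y edges open. Origin: centre of its underside. Fixed
- tray: aluminium roll tray on wire feet, 222 mm (x) x 240 mm (y). Three channels along its y, centred at x = -72, 0, +72 mm: flat bottom 26 mm wide, 52 mm above the worktop, rounded sides rising to crests 24 mm above the bottom, ends open. A tube in a channel has its centre 82 mm above the worktop. Origin: under its centre at worktop level. Fixed
- rest: wooden rod rest, base 100 x 44 x 8 mm, with two 45-degree V saddles at x = -34 and +34 mm (14 mm thick, 50 mm high) that carry the dowel along the rest's x, axis 40 mm above the worktop; the rod's origin then is about 58 mm from the rest's centre (at x = -58 mm at the start) and the handle overhangs. Origin: centre of its underside. Fixed
- rod: carrying rod, 150 g: steel dowel 14 mm thick, 115 mm long, with a dark wooden handle 55 mm long, 22 x 22 mm. Origin: on the axis where dowel meets handle; x along the dowel to its tip. Starts in the rest, dowel in both saddles, handle towards the robot, handle faces level and upright. Grip the handle near the dowel, about x = -20 mm, fingers closing across it
- bin: stainless bin, inside 116 mm wide (y). Its ramp floor falls along x at 20 deg, from 57 mm high at x=-110 mm (open end, no wall) to x=+20 mm; then a flat floor 10 mm high to x=+95 mm, where the far wall, 68 mm, leans outward 20 deg. Side walls 74 mm high, 4 mm thick, x -111 to +119 mm. Puffs lie on the flat part. Origin: centre of underside. Fixed
- scoop: flat steel scoop, blue handle, 180 g. Bowl 84 mm long (x), 106 wide (101 inside); floor 2.5 thick; sides 39 high from 24 behind the lip; back wall 49 high; front open. Level handle x -50 to -135, 18 wide, 22 tall, centre 64 above the underside; grip at x=-80. Origin: centre of bowl underside, x to the lip (at 42), z up. Starts upright on the mat, origin about 40 mm from mat centre towards the lip
- mat: red mat for the scoop, 125 (x) x 215 (y) x 4 mm. Origin: centre of its underside. Fixed. Mat and tin may have changed places
- tin: round dark steel tin, 160 mm outside diameter, 55 mm high, wall and base 4 mm, open top, for the puffs. Origin: centre of its underside. Fixed
- jam: amber jam jar, 64 mm diameter, 85 mm high; not to be disturbed. Origin: centre of its underside
- ramekin: small white ceramic cup, 76 mm diameter, 42 mm high; not to be disturbed. Origin: centre of its underside
- shaker: metal flour can with a blue band, 68 mm diameter, 110 mm high; not to be disturbed. Origin: centre of its underside
- cup: small blue cup, 72 mm diameter, 50 mm high; not to be disturbed. Origin: centre of its underside
- brush: pastry brush, 190 mm long, 20 mm thick, beside the bin; not to be disturbed. Origin: middle of its underside
- tube1: hot pastry tube, golden brown, spiral-wound, hollow and open at both ends: 90 mm long, 60 mm outside diameter, bore 38 mm, slightly faceted so that it does not roll freely, about 60 g; it may be absent. Origin: middle of its bore, 30 mm above what it lies on; x along the bore, either way round. It starts lying on the board, roughly along the robot's y
- tube2: hot pastry tube, golden brown, spiral-wound, hollow and open at both ends: 90 mm long, 60 mm outside diameter, bore 38 mm, slightly faceted so that it does not roll freely, about 60 g; it may be absent. Origin: middle of its bore, 30 mm above what it lies on; x along the bore, either way round. It starts lying on the board, roughly along the robot's y
- tube3: hot pastry tube, golden brown, spiral-wound, hollow and open at both ends: 90 mm long, 60 mm outside diameter, bore 38 mm, slightly faceted so that it does not roll freely, about 60 g; it may be absent. Origin: middle of its bore, 30 mm above what it lies on; x along the bore, either way round. It starts lying on the board, roughly along the robot's y
- puff1: hot choux puff, pale ball of 32 mm diameter, 15 g, rolls; it may be absent. Origin: its centre. It starts in the bin
- puff2: hot choux puff, pale ball of 32 mm diameter, 15 g, rolls; it may be absent. Origin: its centre. It starts in the bin
- puff3: hot choux puff, pale ball of 32 mm diameter, 15 g, rolls; it may be absent. Origin: its centre. It starts in the bin
- puff4: hot choux puff, pale ball of 32 mm diameter, 15 g, rolls; it may be absent. Origin: its centre. It starts in the bin
- puff5: hot choux puff, pale ball of 32 mm diameter, 15 g, rolls; it may be absent. Origin: its centre. It starts in the bin
- puff6: hot choux puff, pale ball of 32 mm diameter, 15 g, rolls; it may be absent. Origin: its centre. It starts in the bin

How it is judged:
By the outcome, as a careful person would: the job done as asked, in the order asked, and still so for the second after the job is handed in, with the robot touching nothing.
Of tube1, tube2, tube3 only 2 to 3 are there at a start; the rules pass over those that are not, and their reading is None.
Of puff1, puff2, puff3, puff4, puff5, puff6 only 3 to 6 are there at a start; the rules pass over those that are not, and their reading is None.
At some moment in a run one of tube1, tube2, tube3, scoop may be knocked a few centimetres aside while the robot is not near it.
It also fails if it takes over 208 s, if anything falls off the work surface, if the arm or the gripper's body presses on something with over 40 N, if the wrist force passes 120 N, or if a joint passes its speed limit or range.

### The arm

A 6-joint arm with a two-finger parallel gripper is mounted at the origin on the work surface. World frame = base frame: x ahead of the robot, y to its left, z up, the work surface at z = 0. Lengths are in m, angles in rad, forces in N, time in s.
With the tool pointing down it reaches from about 0.35 to 0.775 m from the base axis. Payload 7.3 kg.
Tool frame: the origin (TCP) lies between the finger pads; the fingertips stand 8 mm ahead of it and the grasp point (between the pads) lies 11 mm behind it (robot.nose_length is the distance from the TCP to the fingertips, in m); z points along the fingers, y is the line along which they close (so a half turn about z gives the same grasp; the last joint's range is limited). The gripper opens to 92 mm and grips with 3 to 60 N. Pads are 19 mm wide; open, the fingers measure 130 mm over their backs; the gripper's body (75 mm by 190 mm) begins 47 mm behind the grasp point.
Start: joints at [0.961, 0.342, 1.524, -0, 1.275, -0.146], TCP at [0.235, 0.47, 0.235] pointing down, gripper open.
Joint ranges: [-2.53, 2.53], [-0.77, 2.02], [0.04, 2.7], [-1, 4.14], [0.28, 2.66], [-3.11, 3.11]. Speed limits (rad/s): [2.57, 2.57, 3.14, 3.14, 3.14, 3.14].

### API

Orientations are given as [roll, pitch, yaw] about the fixed x, y, z axes, in that order (R = Rz(yaw) Ry(pitch) Rx(roll)).
In Python, from cell import robot gives the robot as it stands. The module is installed in compiled form; this text tells all that it offers.
- The arm moves only by the shell command python3 -m jog 'ROWS' [FORCE]. ROWS is JSON, a list that holds one entry, the list of rows, each a list of 5 numbers: the gripper's target within -1 to 1 (fully open at 1, half-way at 0, shut at -1), then the shift along the tool's x, y, z in m, then the turn about the tool's z in rad. A call has 1 to 5 rows; each row is the pose to reach, as a shift and turn from the pose commanded when the call began, along the tool's axes at that moment; what a row does not reach only later rows make up. A row lasts 1/12 s, in which the tool goes at most 41.7 mm and 7.16 degrees, less where a joint would pass 70% of its speed; a pose out of reach is approached as far as the arm can. A call with a gripper value outside its range is refused whole. The fingers move at their own pace and stop on an object; FORCE is the grip in N (left out, the last holds). Time passes only in rows, so rows that repeat a pose let the fingers close. It gives the time, the measured TCP pose, the force, the opening and the grip force at its end, in the units of the state.
- robot.observe(): the state, without advancing time (a new reading comes with each control period).
- robot.read_camera(name): name is "scene" or "top" or "wrist"; returns the picture (480x640x3 uint8, red, green, blue); there is no depth.
- robot.camera_model(name): a dict with "camera_matrix" (3x3 intrinsics, pixels), "position" and "attitude" of the camera in the world; the wrist camera has in their place "mount" (4x4, takes a point from camera to tool coordinates, whose origin is the TCP and whose axes are the flange's). Camera axes: x right, y down, z forward; pixel columns grow to the right and rows downward; lengths in m; the calibration is good to about 2 mm. The wrist camera is an equidistant fisheye: a pixel r from the principal point sees the ray r / f radians off the axis. A picture is of the moment at which its call begins: read the wrist's pose just before it. camera_model takes no time and is no camera call.
- robot.hand_in(): hands the job in; it is judged then, once.
The state is a dict: "time": time; "qpos": joint angles; "qvel": joint speeds; "joint_efforts": joint torques, N m; "tool_pos": TCP position; "tool_rot": TCP orientation; "contact_force": force on the tool from outside, world axes, zero at the start; "torque": the same for the moment, N m; "opening": finger opening in m; "grip_force": force on a finger pad.
Only numpy, scipy, OpenCV 4.12 (cv2) and the standard library are available. Lean on these libraries where they do the work, as an engineer would, in place of code of your own. Each camera call takes 0.05 s, during which the arm holds its last target. There are 200 camera calls.

## Working session

There is one attempt and no reset: what is moved stays moved. The work goes in short steps, Python scripts to look and compute and a shell command to move; the robot and the scene stay as the last step left them, time stands still between calls to the robot, and variables do not carry over. Pictures are saved under pics/ and viewed, at most 14 in all, crops included, and the job is handed in when it is done.

```bash
mkdir -p pics
cat > h.py <<'E'
import numpy as np, cv2
from scipy.spatial.transform import Rotation as R
from cell import robot
def T(name):
    m=robot.camera_model(name); K=np.array(m["camera_matrix"])
    a=np.array(m["attitude"]) if "attitude" in m else None
    return m,K,a
def rot(a):
    a=np.array(a)
    return a if a.shape==(3,3) else R.from_euler('xyz',a).as_matrix()
def ray(name,px,st=None):
    m=robot.camera_model(name);K=np.array(m["camera_matrix"]);u,v=px
    x=(u-K[0,2])/K[0,0];y=(v-K[1,2])/K[1,1]
    if name!="wrist":
        return np.array(m["position"]),rot(m["attitude"])@np.array([x,y,1.])
    th=np.hypot(x,y);s=np.sin(th)/max(th,1e-9)
    M=np.array(m["mount"]);d=M[:3,:3]@np.array([x*s,y*s,np.cos(th)])
    st=st or robot.observe();Rt=rot(st["tool_rot"])
    return np.array(st["tool_pos"])+Rt@M[:3,3],Rt@d
def at(name,px,z,st=None):
    o,d=ray(name,px,st);return o+d*(z-o[2])/d[2]
def proj(name,p,st=None):
    m=robot.camera_model(name);K=np.array(m["camera_matrix"]);p=np.array(p,float)
    if name!="wrist":
        c=rot(m["attitude"]).T@(p-np.array(m["position"]));return K[0,0]*c[0]/c[2]+K[0,2],K[1,1]*c[1]/c[2]+K[1,2]
    M=np.array(m["mount"]);st=st or robot.observe();Rt=rot(st["tool_rot"])
    c=Rt.T@(p-np.array(st["tool_pos"]));c=M[:3,:3].T@(c-M[:3,3])
    r=np.hypot(c[0],c[1]);th=np.arctan2(r,c[2]);return K[0,0]*th*c[0]/r+K[0,2],K[1,1]*th*c[1]/r+K[1,2]
def snap(name,fn):
    st=robot.observe();im=np.array(robot.read_camera(name));cv2.imwrite("pics/"+fn,im[:,:,::-1]);return st,im
E
python3 - <<'E'
from h import *
print(robot.observe())
for n in("scene","top","wrist"):print(n,robot.camera_model(n))
snap("top","top1.png");snap("scene","scene1.png")
E
```

```text
{'time': 0.0, 'qpos': array([ 9.61007683e-01,  3.42716645e-01,  1.52500182e+00, -8.22664301e-06,
        1.27541512e+00, -1.45976491e-01]), 'qvel': array([ 0.00039422,  0.00063028,  0.00064782, -0.00097883,  0.0005052 ,
        0.00168559]), 'joint_efforts': array([ 1.35168789e-04, -4.31250679e+01, -2.44216722e+01,  7.17248255e-02,
        5.59438672e-02, -1.07883723e-04]), 'tool_pos': array([0.2346077 , 0.46922371, 0.23405342]), 'tool_rot': array([-3.14006696e+00, -2.16359070e-04,  2.67778274e+00]), 'contact_force': array([0.51030909, 0.10383492, 0.27050716]), 'torque': array([-0.0065273 , -0.01966656,  0.04817419]), 'grip_force': 0.0, 'opening': 0.09187698707538754}
scene {'camera_matrix': array([[443.94796752,   0.        , 319.3816309 ],
       [  0.        , 443.94796752, 239.83591986],
       [  0.        ,   0.        ,   1.        ]]), 'position': array([0.97674254, 0.72791939, 0.72240208]), 'attitude': array([-2.25697769, -0.01364373,  2.64908955])}
top {'camera_matrix': array([[607.77844981,   0.        , 324.15277507],
       [  0.        , 607.77844981, 245.55936064],
       [  0.        ,   0.        ,   1.        ]]), 'position': array([0.2872333 , 0.02686551, 1.66635124]), 'attitude': array([-2.92851317,  0.00542847, -1.5954771 ])}
wrist {'camera_matrix': array([[371.64829954,   0.        , 318.30511057],
       [  0.        , 371.64829954, 239.8429193 ],
       [  0.        ,   0.        ,   1.        ]]), 'mount': array([[-8.56199743e-04, -9.63937762e-01, -2.66126395e-01,
         7.02176464e-02],
       [ 9.99999486e-01, -6.80669476e-04, -7.51809272e-04,
         2.03853423e-04],
       [ 5.43553233e-04, -2.66126902e-01,  9.63937849e-01,
        -1.49551125e-01],
       [ 0.00000000e+00,  0.00000000e+00,  0.00000000e+00,
         1.00000000e+00]])}
```

View pics/top1.png

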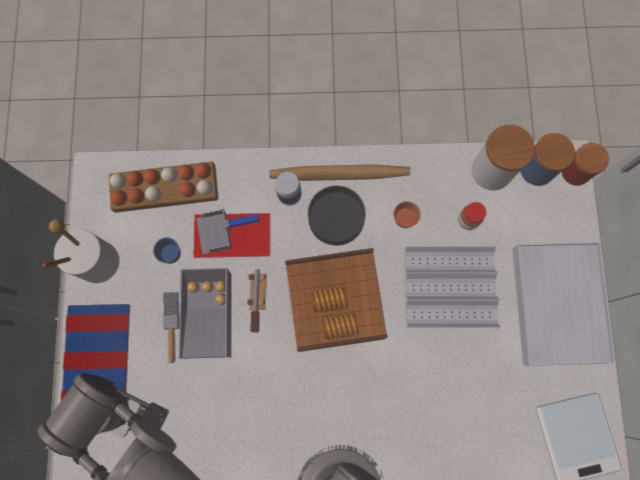

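View pics/scene1.png

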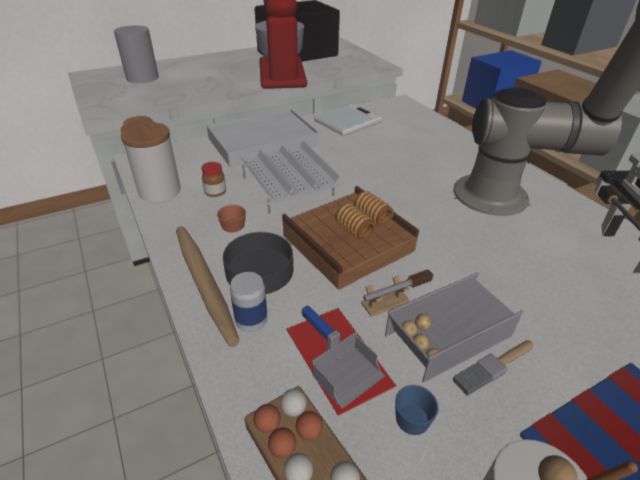

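Run:
```python
from h import *
P={"tubeA":((330,299),.09),"tubeB":((340,326),.09),"board":((336,299),.05),
"b1":((286,262),.07),"b2":((373,250),.07),"b3":((386,339),.07),"b4":((298,350),.07),
"tray1":((406,248),.076),"tray2":((495,248),.076),"tray3":((498,326),.076),"tray4":((406,326),.076),
"bin1":((181,270),.074),"bin2":((228,269),.074),"bin3":((229,357),.074),"bin4":((182,358),.074),
"rodtip":((257,270),.04),"rodend":((255,331),.04),"tin":((336,215),.055),"mat1":((194,214),.004),"mat2":((270,214),.004),"mat3":((270,255),.004),"mat4":((194,256),.004),
"sc_handleend":((258,218),.068),"lip1":((197,213),.006),"lip2":((202,250),.006),"shaker":((288,185),.11),"cup":((167,249),.05)}
for k,(p,z) in P.items(): print(k,at("top",p,z).round(3))
im=cv2.imread("pics/top1.png")[200:370,150:510];cv2.imwrite("pics/c1.png",cv2.resize(im,(800,378),interpolation=cv2.INTER_CUBIC))
```

```text
tubeA [0.486 0.015 0.09 ]
tubeB [ 0.415 -0.009  0.09 ]
board [ 0.49  -0.001  0.05 ]
b1 [0.59 0.13 0.07]
b2 [ 0.617 -0.104  0.07 ]
b3 [ 0.38  -0.128  0.07 ]
b4 [0.358 0.102 0.07 ]
tray1 [ 0.619 -0.192  0.076]
tray2 [ 0.613 -0.429  0.076]
tray3 [ 0.406 -0.419  0.076]
tray4 [ 0.412 -0.181  0.076]
bin1 [0.575 0.409 0.074]
bin2 [0.575 0.284 0.074]
bin3 [0.344 0.28  0.074]
bin4 [0.345 0.401 0.074]
rodtip [0.576 0.211 0.04 ]
rodend [0.412 0.217 0.04 ]
tin [ 0.721 -0.008  0.055]
mat1 [0.748 0.393 0.004]
mat2 [0.742 0.178 0.004]
mat3 [0.624 0.179 0.004]
mat4 [0.627 0.391 0.004]
sc_handleend [0.714 0.205 0.068]
lip1 [0.75  0.385 0.006]
lip2 [0.643 0.368 0.006]
shaker [0.793 0.12  0.11 ]
cup [0.639 0.455 0.05 ]
```

View pics/c1.png

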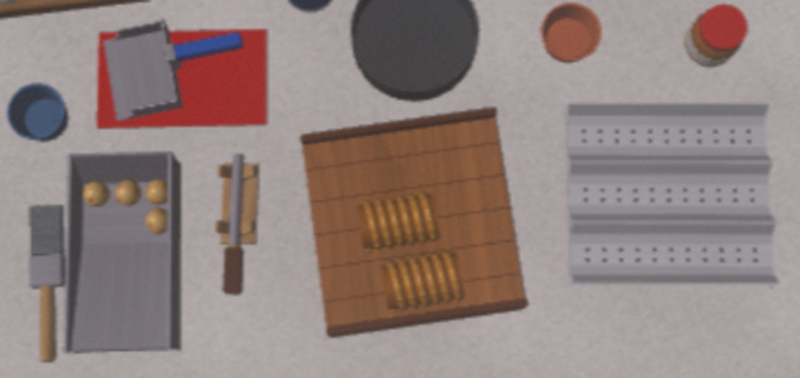

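```bash
cat > go.py <<'E'
import sys
from h import *
# go.py x y z yaw_deg : grasp-agnostic TCP target -> shift in tool axes, turn
x,y,z,w=map(float,sys.argv[1:5]);s=robot.observe();Rt=rot(s["tool_rot"]);p=np.array(s["tool_pos"])
d=Rt.T@(np.array([x,y,z])-p);t=-(np.radians(w)-s["tool_rot"][2]);t=(t+np.pi)%(2*np.pi)-np.pi
print("t=%.2f"%s["time"],p.round(4),"yaw %.2f"%np.degrees(s["tool_rot"][2]),"shift",d.round(4),"turn %.3f"%t,"|d| %.3f rows %.1f"%(np.linalg.norm(d),max(np.linalg.norm(d)/.0417,abs(t)/.125)))
E
python3 go.py .47 .12 .33 180
```

```text
t=0.10 [0.2347 0.4693 0.2341] yaw 153.42 shift [-0.3667 -0.2072 -0.0957] turn -0.464 |d| 0.432 rows 10.4
```

```bash
python3 -m jog '[[[1,-0.035,-0.02,-0.009,0],[1,-0.07,-0.04,-0.018,0],[1,-0.105,-0.06,-0.027,0],[1,-0.14,-0.08,-0.036,0],[1,-0.17,-0.1,-0.045,0]]]'; python3 -m jog '[[[1,-0.035,-0.02,-0.009,0],[1,-0.07,-0.04,-0.018,0],[1,-0.105,-0.06,-0.027,-0.1],[1,-0.14,-0.08,-0.036,-0.2],[1,-0.17,-0.1,-0.045,-0.3]]]'; python3 go.py .47 .12 .33 180
```

```text
time: 0.52
tool_pos: [0.3429, 0.3022, 0.2798]
tool_rot: [-3.141, 0.0, 2.678]
contact_force: [1.4, 0.8, -0.5]
opening: 0.0919
grip_force: 0.0
time: 0.93
tool_pos: [0.4503, 0.1365, 0.3249]
tool_rot: [-3.141, -0.0, 2.982]
contact_force: [1.3, 1.1, -1.0]
opening: 0.0919
grip_force: 0.0
t=0.93 [0.4503 0.1365 0.3249] yaw 170.88 shift [-0.0221 -0.0132 -0.0051] turn -0.159 |d| 0.026 rows 1.3
```

```bash
python3 -m jog '[[[1,-0.022,-0.013,-0.005,-0.1],[1,-0.022,-0.013,-0.005,-0.158],[1,-0.022,-0.013,-0.005,-0.158],[1,-0.022,-0.013,-0.005,-0.158]]]'
python3 - <<'E'
from h import *
import pickle
st,im=snap("wrist","w1.png");pickle.dump(st,open("w1.pkl","wb"));print(st["tool_pos"],st["tool_rot"])
E
```

```text
time: 1.27
tool_pos: [0.4687, 0.1221, 0.3292]
tool_rot: [3.141, -0.001, 3.133]
contact_force: [-0.1, 0.8, -0.3]
opening: 0.0917
grip_force: 0.0
[0.46871835 0.12208562 0.32921476] [ 3.14140419e+00 -1.33044428e-03  3.13325803e+00]
```

View pics/w1.png

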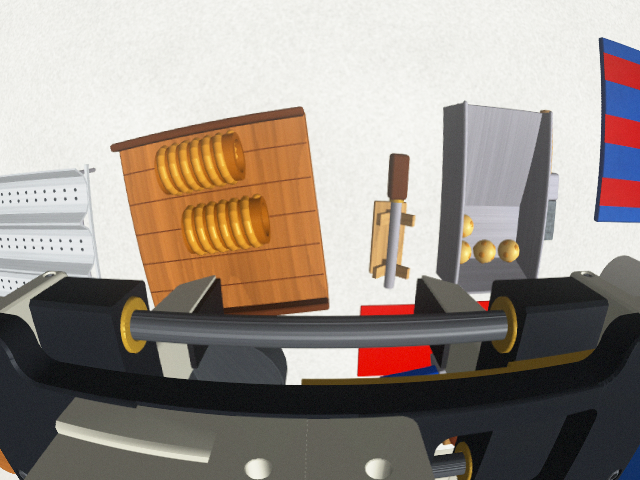

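```bash
cat > fit.py <<'E'
from h import *
from scipy.optimize import minimize
def tubes(im,st,z=.08,roi=None,guess=()):
    hsv=cv2.cvtColor(im,cv2.COLOR_RGB2HSV).astype(int)
    m=((hsv[...,0]>12)&(hsv[...,0]<28)&(hsv[...,1]>130)).astype(np.uint8)*255
    m=cv2.morphologyEx(m,cv2.MORPH_CLOSE,np.ones((7,7),np.uint8));m=cv2.morphologyEx(m,cv2.MORPH_OPEN,np.ones((7,7),np.uint8))
    return m
a=np.linspace(0,2*np.pi,24,endpoint=False)
def cyl(p,st,z,cam):
    x,y,w=p;c,s=np.cos(w),np.sin(w);pts=[]
    for e in(-.045,.045):
        for t in a:
            pts.append(proj(cam,[x+c*e-s*.03*np.cos(t),y+s*e+c*.03*np.cos(t),z+.03*np.sin(t)],st))
    return cv2.convexHull((np.array(pts,np.float32)))
def fit(mask,g,st,z=.08,cam="wrist"):
    def cost(p):
        h=cyl(p,st,z,cam);i=np.zeros(mask.shape,np.uint8);cv2.fillPoly(i,[np.round(h*16).astype(np.int32)],255,cv2.LINE_AA,4)
        lo=np.maximum(h.reshape(-1,2).min(0).astype(int)-25,0);hi=h.reshape(-1,2).max(0).astype(int)+25
        M=mask[lo[1]:hi[1],lo[0]:hi[0]].astype(float);I=i[lo[1]:hi[1],lo[0]:hi[0]].astype(float)
        return np.minimum(M,I).sum()/-np.maximum(M,I).sum()
    best=min((minimize(cost,[g[0],g[1],g[2]+dw],method="Nelder-Mead",options=dict(initial_simplex=np.array([[g[0],g[1],g[2]+dw]]*4)+np.vstack([np.zeros(3),np.diag([.008,.008,.1])]))) for dw in(-.1,.1)),key=lambda r:r.fun)
    return best.x,best.fun
E
python3 - <<'E'
from fit import *
import pickle
im=cv2.imread("pics/w1.png")[:,:,::-1].copy();st=pickle.load(open("w1.pkl","rb"))
for k,p,z in[("hend",(399.5,154),.05),("junc",(397.5,199),.048),("tip",(391,288),.042),
 ("restnear",(408,208),.008),("b nl",(112,148),.07),("b nr",(302,108),.07),("b fr",(328,300),.07),
 ("bin nl",(445,103),.074),("bin nr",(551,112),.074),("tray nr",(94,169),.076),
 ("p1",(467,225),.026),("p2",(483,252),.026),("p3",(509,251),.026),("p4",(464,253),.026)]: print(k,at("wrist",p,z,st).round(4))
m=tubes(im,st);n,l,s,c=cv2.connectedComponentsWithStats(m)
for i in range(1,n):
    if s[i,4]>1500:
        print(s[i],c[i]);q=(l==i).astype(np.uint8)*255
        g=at("wrist",c[i],.09,st);print(fit(q,(g[0],g[1],np.pi/2),st))
E
```

```text
hend [0.4137 0.2164 0.05  ]
junc [0.4674 0.2157 0.048 ]
tip [0.5837 0.2141 0.042 ]
restnear [0.4856 0.239  0.008 ]
b nl [ 0.3932 -0.1278  0.07  ]
b nr [0.3628 0.1048 0.07  ]
b fr [0.5861 0.1321 0.07  ]
bin nl [0.3532 0.2635 0.074 ]
bin nr [0.3493 0.4088 0.074 ]
tray nr [ 0.4164 -0.1536  0.076 ]
p1 [0.5044 0.3176 0.026 ]
p2 [0.5422 0.3459 0.026 ]
p3 [0.5416 0.3879 0.026 ]
p4 [0.5431 0.317  0.026 ]
[  121   117   207   193 30790] [229.75680416 213.42854823]Traceback (most recent call last):
  File "<stdin>", line 12, in <module>
  File "fit.py", line 21, in fit
    best=min((minimize(cost,[g[0],g[1],g[2]+dw],method="Nelder-Mead",options=dict(initial_simplex=np.array([[g[0],g[1],g[2]+dw]]*4)+np.vstack([np.zeros(3),np.diag([.008,.008,.1])]))) for dw in(-.1,.1)),key=lambda r:r.fun)
  File "fit.py", line 21, in <genexpr>
    best=min((minimize(cost,[g[0],g[1],g[2]+dw],method="Nelder-Mead",options=dict(initial_simplex=np.array([[g[0],g[1],g[2]+dw]]*4)+np.vstack([np.zeros(3),np.diag([.008,.008,.1])]))) for dw in(-.1,.1)),key=lambda r:r.fun)
              ~~~~~~~~^^^^^^^^^^^^^^^^^^^^^^^^^^^^^
[... 158 characters left out ...]
mead(fun, x0, args, callback, bounds=bounds,
                               **options)
    fxcc = func(xcc)
    fx = function(np.copy(x), *(wrapper_args + args))
  File "fit.py", line 17, in cost
    h=cyl(p,st,z,cam);i=np.zeros(mask.shape,np.uint8);cv2.fillPoly(i,[np.round(h*16).astype(np.int32)],255,cv2.LINE_AA,4)
  File "fit.py", line 13, in cyl
    pts.append(proj(cam,[x+c*e-s*.03*np.cos(t),y+s*e+c*.03*np.cos(t),z+.03*np.sin(t)],st))
               ~~~~^^^^^^^^^^^^^^^^^^^^^^^^^^^^^^^^^^^^^^^^^^^^^^^^^^^^^^^^^^^^^^^^^^^^^^
  File "h.py", line 23, in proj
    m=robot.camera_model(name);K=np.array(m["camera_matrix"]);p=np.array(p,float)
ValueError: time passes only in moves, steps and waits
```

```bash
sed -i 's/^from cell import robot/from cell import robot as _r\nclass Rb:\n    c={}\n    def __getattr__(s,k): return getattr(_r,k)\n    def camera_model(s,n):\n        if n not in s.c: s.c[n]=_r.camera_model(n)\n        return s.c[n]\nrobot=Rb()/' h.py
python3 - <<'E'
from fit import *
import pickle
im=cv2.imread("pics/w1.png")[:,:,::-1].copy();st=pickle.load(open("w1.pkl","rb"))
hsv=cv2.cvtColor(im,cv2.COLOR_RGB2HSV)
for a,b in[((150,190),(170,230)),((205,240),(195,250)),((265,290),(170,290)),((150,170),(260,300))]:
    r=hsv[a[0]:a[1],b[0]:b[1]].reshape(-1,3);print(np.percentile(r,[5,50,95],axis=0).tolist())
E
```

```text
[[14.0, 175.0, 145.0], [17.0, 195.0, 203.0], [20.0, 215.0, 244.04999999999973]]
[[15.0, 169.0, 130.2], [17.0, 202.0, 195.0], [21.0, 225.0, 247.0]]
[[12.0, 39.0, 102.0], [14.0, 181.0, 185.0], [20.0, 187.0, 203.0]]
[[13.0, 165.0, 182.0], [14.0, 173.0, 194.0], [14.0, 179.0, 200.0]]
```

```bash
sed -i "s/^    m=((hsv.*/    m=((hsv[...,0]<30)\&(hsv[...,1]>120)\&((hsv[...,0]>=16)|(hsv[...,1]>195))\&(hsv[...,0]>10)).astype(np.uint8)*255/" fit.py
cat > ft.py <<'E'
from fit import *
def run(im,st,dbg=None,z=.08):
    m=tubes(im,st);n,l,s,c=cv2.connectedComponentsWithStats(m);out=[]
    d=im[:,:,::-1].copy()
    for i in range(1,n):
        if s[i,4]>1500:
            g=at("wrist",c[i],z+.01,st)
            q=(l==i).astype(np.uint8)*255;p,f=fit(q,(g[0],g[1],np.pi/2),st,z);out.append(p)
            print(s[i],"tube x %.4f y %.4f dir %.1f deg IoU %.3f"%(p[0],p[1],np.degrees(p[2]),-f))
            cv2.polylines(d,[np.round(cyl(p,st,z,"wrist")).astype(np.int32)],True,(255,0,0),1)
    if dbg: cv2.imwrite("pics/"+dbg,cv2.resize(np.hstack([d[100:270,100:340],cv2.cvtColor(m,cv2.COLOR_GRAY2BGR)[100:270,100:340]]),None,fx=1.6,fy=1.6))
    return out
E
python3 - <<'E'
from ft import *
import pickle
run(cv2.imread("pics/w1.png")[:,:,::-1].copy(),pickle.load(open("w1.pkl","rb")),"w1d.png")
E
```

```text
[ 155  132   91   63 4354] tube x 0.4191 y -0.0069 dir 96.0 deg IoU 0.886
[ 181  195   90   60 4341] tube x 0.4902 y 0.0185 dir 96.2 deg IoU 0.912
```

View pics/w1d.png

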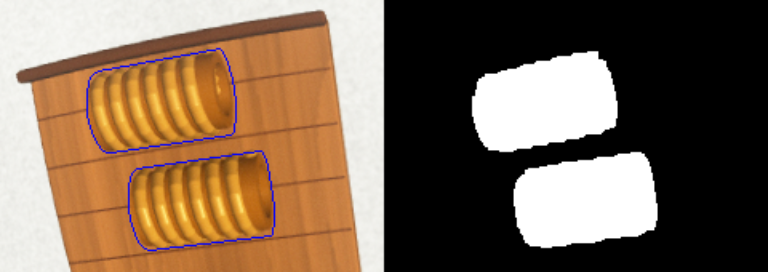

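```bash
python3 go.py .4487 .216 .12 179.2
```

```text
t=1.32 [0.4685 0.1225 0.3293] yaw 179.57 shift [0.0202 0.0933 0.2094] turn 0.006 |d| 0.230 rows 5.5
```

```bash
python3 -m jog '[[[1,0.005,0.023,0.03,0],[1,0.01,0.046,0.065,0],[1,0.015,0.07,0.1,0],[1,0.02,0.0935,0.13,0.006],[1,0.02,0.0935,0.16,0.006]]]' >/dev/null;  python3 -m jog '[[[1,0,0,0.03,0],[1,0,0,0.05,0],[1,0,0,0.05,0],[1,0,0,0.05,0]]]'; python3 go.py .4487 .216 .029 179.2
```

```text
time: 2.07
tool_pos: [0.4486, 0.2163, 0.1194]
tool_rot: [-3.141, -0.002, 3.13]
contact_force: [0.6, -1.2, -0.1]
opening: 0.092
grip_force: 0.0
t=2.07 [0.4486 0.2163 0.1194] yaw 179.35 shift [-0.0003 -0.0003  0.0904] turn 0.003 |d| 0.090 rows 2.2
```

```bash
python3 -m jog '[[[1,0,0,0.03,0],[1,0,0,0.06,0],[1,0,0,0.08,0],[1,0,0,0.0905,0],[1,0,0,0.0905,0]]]';  python3 -m jog '[[[-1,0,0,0,0],[-1,0,0,0,0],[-1,0,0,0,0],[-1,0,0,0,0],[-1,0,0,0,0]]]' 60;python3 -m jog '[[[-1,0,0,0,0],[-1,0,0,0,0],[-1,0,0,0,0],[-1,0,0,0,0],[-1,0,0,0,0]]]'
```

```text
time: 2.48
tool_pos: [0.4494, 0.216, 0.0289]
tool_rot: [-3.141, -0.001, 3.129]
contact_force: [0.6, 0.3, 0.8]
opening: 0.092
grip_force: 0.0
time: 2.9
tool_pos: [0.4501, 0.216, 0.0301]
tool_rot: [3.141, 0.002, 3.13]
contact_force: [-0.9, -0.6, -0.3]
opening: 0.063
grip_force: 0.0
time: 3.32
tool_pos: [0.4496, 0.2158, 0.0292]
tool_rot: [3.142, -0.0, 3.13]
contact_force: [-0.1, -0.3, 0.8]
opening: 0.0296
grip_force: 0.0
```

```bash
python3 -m jog '[[[-1,0,0,0,0],[-1,0,0,0,0],[-1,0,0,0,0],[-1,0,0,0,0],[-1,0,0,0,0]]]';python3 -m jog '[[[-1,0,0,-0.01,0],[-1,0,0,-0.03,0],[-1,0,0,-0.05,0],[-1,0,0,-0.07,0],[-1,0,0,-0.09,0]]]'; python3 -m jog '[[[-1,0,0,-0.03,0],[-1,0,0,-0.04,0],[-1,0,0,-0.04,0],[-1,0,0,-0.04,0],[-1,0,0,-0.04,0]]]'
python3 - <<'E'
from h import *
st,im=snap("scene","s2.png");st,im2=snap("wrist","w2.png")
u,v=map(int,proj("scene",st["tool_pos"]));print(u,v)
a=im[max(v-100,0):v+100,u-110:u+110]
cv2.imwrite("pics/c2.png",np.hstack([cv2.resize(a,(440,400)),im2[40:440,160:500]])[:,:,::-1])
E
```

```text
time: 3.73
tool_pos: [0.4495, 0.2159, 0.0292]
tool_rot: [3.141, -0.0, 3.13]
contact_force: [-0.7, 0.6, 0.5]
opening: 0.0217
grip_force: 60.0
time: 4.15
tool_pos: [0.4493, 0.2156, 0.1206]
tool_rot: [-3.141, -0.0, 3.13]
contact_force: [0.6, -0.0, -1.8]
opening: 0.0219
grip_force: 60.0
time: 4.57
tool_pos: [0.4488, 0.2155, 0.1584]
tool_rot: [-3.141, -0.002, 3.13]
contact_force: [-0.3, 0.4, -1.8]
opening: 0.0216
grip_force: 60.0
425 237
```

View pics/c2.png

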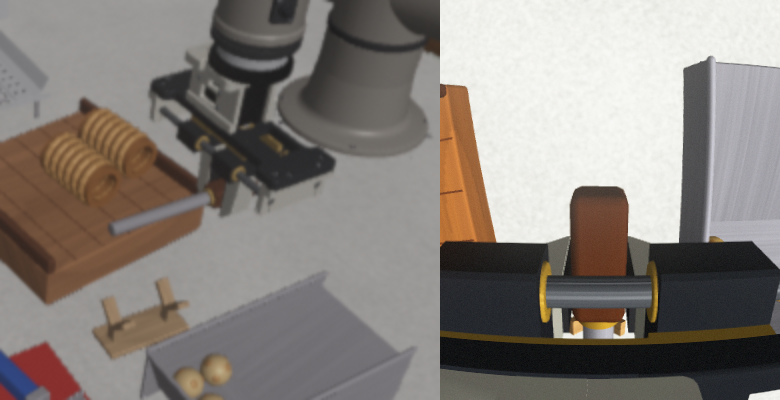

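```bash
python3 - <<'E'
from h import *
for dz in(0,-.01,-.02): print(proj("scene",[.5838,.2138,.1694+dz]))
print(proj("scene",[.4688,.2153,.1694]))
E
python3 go.py .42 .22 .18 96.1
```

```text
(np.float64(369.5779530212409), np.float64(252.51504161723997))
(np.float64(369.1335098597234), np.float64(256.4526411786769))
(np.float64(368.69562899784034), np.float64(260.332101228924))
(np.float64(418.2511894532853), np.float64(235.63812138968942))
t=4.67 [0.4488 0.2155 0.158 ] yaw 179.32 shift [ 0.0289  0.0041 -0.0219] turn 1.453 |d| 0.037 rows 11.6
```

```bash
python3 -m jog '[[[-1,0,0,-0.01,0.12],[-1,0,0,-0.02,0.24],[-1,0,0,-0.02,0.36],[-1,0,0,-0.02,0.48],[-1,0,0,-0.02,0.6]]]'>/dev/null; python3 -m jog '[[[-1,0,0,0,0.12],[-1,0,0,0,0.24],[-1,0,0,0,0.36],[-1,0,0,0,0.48],[-1,0,0,0,0.6]]]' >/dev/null; python3 -m jog '[[[-1,0,0,0,0.12],[-1,0,0,0,0.24],[-1,0,0,0,0.252],[-1,0,0,0,0.252],[-1,0,0,0,0.252]]]'
cat >> ft.py <<'E'
def top(gs,z=.08):
    im=np.array(robot.read_camera("top"));m=tubes(im,None);n,l=cv2.connectedComponents(m);out=[]
    for g in gs:
        u,v=map(int,proj("top",[g[0],g[1],z+.02]));k=np.bincount(l[v-4:v+5,u-4:u+5].ravel(),minlength=n);k[0]=0
        q=(l==k.argmax()).astype(np.uint8)*255;p,f=fit(q,g,None,z,"top");print("top tube x %.4f y %.4f dir %.1f IoU %.3f"%(p[0],p[1],np.degrees(p[2]),-f));out.append(p)
    return out
E
python3 -c "
from ft import *
top([(.4191,-.0069,1.676),(.4902,.0185,1.679)])"; python3 go.py .468 .222 .069 96.2
```

```text
time: 5.92
tool_pos: [0.4494, 0.2157, 0.1787]
tool_rot: [-3.141, 0.0, 1.681]
contact_force: [0.0, -0.1, -1.7]
opening: 0.0214
grip_force: 60.0
top tube x 0.4344 y -0.0038 dir 88.4 IoU 0.149
top tube x 0.4860 y 0.0256 dir 88.6 IoU 0.144
t=5.97 [0.4494 0.2157 0.1788] yaw 96.30 shift [0.0042 0.0192 0.1098] turn 0.002 |d| 0.112 rows 2.7
```

```bash
cat >> ft.py <<'E'
def diff(boxes,ref="pics/top1.png"):
    im=np.array(robot.read_camera("top"))[:,:,::-1];r=cv2.imread(ref);cv2.imwrite("pics/lasttop.png",im)
    for b in boxes:
        x0,y0,x1,y1=b;d=np.abs(im[y0:y1,x0:x1].astype(int)-r[y0:y1,x0:x1]).max(2);print(b,"diff mean %.1f frac>30 %.3f"%(d.mean(),(d>30).mean()))
E
python3 -c "
from ft import *
diff([(308,285,352,313),(318,312,362,342),(190,205,262,255)])
h=cv2.cvtColor(cv2.imread('pics/top1.png'),cv2.COLOR_BGR2HSV)
print(np.percentile(h[292:306,318:342].reshape(-1,3),[10,50,90],axis=0),np.percentile(h[265:285,300:350].reshape(-1,3),[10,50,90],axis=0))"
python3 -m jog '[[[-1,0.001,0.006,0.035,0],[-1,0.003,0.012,0.07,0],[-1,0.004,0.019,0.1,0.002],[-1,0.004,0.019,0.11,0.002],[-1,0.004,0.019,0.11,0.002]]]'; python3 go.py .4813 .100 .069 96.2
```

```text
(308, 285, 352, 313) diff mean 4.1 frac>30 0.000
(318, 312, 362, 342) diff mean 4.0 frac>30 0.000
(190, 205, 262, 255) diff mean 4.9 frac>30 0.000
[[ 13. 145. 111.]
 [ 15. 154. 132.]
 [ 15. 162. 159.]] [[ 11. 133. 118.]
 [ 12. 137. 127.]
 [ 12. 141. 131.]]
time: 6.43
tool_pos: [0.4664, 0.2213, 0.0668]
tool_rot: [-3.136, 0.001, 1.677]
contact_force: [-1.0, 0.0, -1.0]
opening: 0.0218
grip_force: 60.0
t=6.43 [0.4664 0.2213 0.0668] yaw 96.07 shift [-0.1222  0.002  -0.002 ] turn -0.002 |d| 0.122 rows 2.9
```

```bash
python3 -m jog '[[[-1,-0.015,0.001,-0.001,0],[-1,-0.03,0.001,-0.001,0],[-1,-0.045,0.001,-0.001,0],[-1,-0.06,0.001,-0.001,0],[-1,-0.075,0.001,-0.001,0]]]';  python3 -m jog '[[[-1,-0.015,0,0,0],[-1,-0.03,0,0,0],[-1,-0.043,0,0,0],[-1,-0.047,0,0,0],[-1,-0.047,0,0,0]]]'; python3 go.py .4813 .100 .069 96.2;  python3 - <<'E'
from h import *
st,im=snap("scene","s3.png")
u,v=map(int,proj("scene",[.485,.05,.09]));print(u,v)
cv2.imwrite("pics/c3.png",cv2.resize(im[v-90:v+70,u-110:u+110],None,fx=3,fy=3)[:,:,::-1])
E
```

```text
time: 6.85
tool_pos: [0.4778, 0.1469, 0.0724]
tool_rot: [3.138, -0.0, 1.677]
contact_force: [0.3, -0.3, -1.7]
opening: 0.022
grip_force: 60.0
time: 7.27
tool_pos: [0.4827, 0.0999, 0.0719]
tool_rot: [3.139, 0.0, 1.675]
contact_force: [-0.2, -0.3, -1.2]
opening: 0.0213
grip_force: 60.0
t=7.27 [0.4827 0.0999 0.0719] yaw 95.95 shift [ 0.0002 -0.0014  0.0029] turn -0.004 |d| 0.003 rows 0.1
363 224
```

View pics/c3.png

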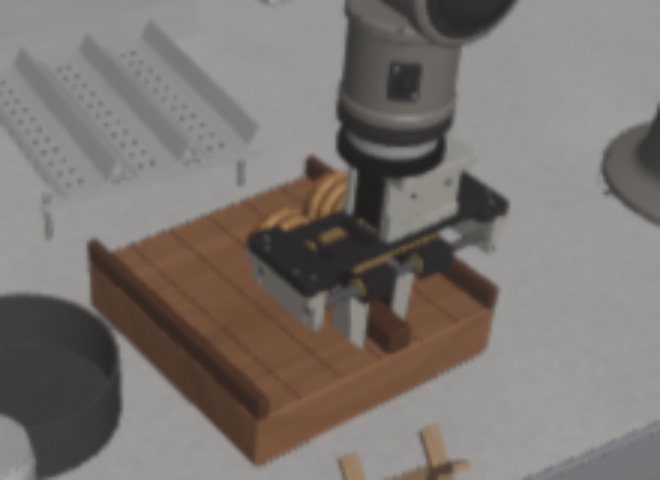

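```bash
python3 -m jog '[[[-1,0,0,-0.008,0],[-1,0,0,-0.016,0],[-1,0,0,-0.024,0],[-1,0,0,-0.034,0],[-1,0,0,-0.044,0]]]';python3 -m jog '[[[-1,0,0,-0.01,0],[-1,0,0,-0.02,0],[-1,0,0,-0.026,0],[-1,0,0,-0.026,0],[-1,0,0,-0.026,0]]]'
python3 - <<'E'
from h import *
im=cv2.imread("pics/lasttop.png",0).astype(np.float32);x0,y0=404,244
c=cv2.resize(im[y0:332,x0:502],None,fx=6,fy=6,interpolation=cv2.INTER_CUBIC)
d=cv2.GaussianBlur(c,(0,0),12)-cv2.GaussianBlur(c,(0,0),3)
m=(d>5).astype(np.uint8);n,l,s,ce=cv2.connectedComponentsWithStats(m)
P=np.array([at("top",((u+.5)/6-.5+x0,(v+.5)/6-.5+y0),.052)[:2] for i,(u,v) in enumerate(ce) if i and 20<s[i,4]<500 and s[i,2]<30 and s[i,3]<30])
P=P[np.argsort(P[:,0])];print(len(P))
xs=P[:,0];g=np.split(P,np.where(np.diff(xs)>.012)[0]+1)
for q in g:
    if len(q)>5:
        k=np.polyfit(q[:,1],q[:,0],1);print(len(q),"x=%.4f at y=-.305 slope %.4f resid %.4f y %.3f..%.3f"%(np.polyval(k,-.305),k[0],np.std(q[:,0]-np.polyval(k,q[:,1])),q[:,1].min(),q[:,1].max()))
E
```

```text
time: 7.73
tool_pos: [0.4818, 0.1011, 0.1154]
tool_rot: [3.141, -0.0, 1.677]
contact_force: [-0.0, -0.8, -1.6]
opening: 0.0212
grip_force: 60.0
time: 8.15
tool_pos: [0.4819, 0.1008, 0.1406]
tool_rot: [3.141, -0.0, 1.676]
contact_force: [0.1, 0.3, -2.5]
opening: 0.0214
grip_force: 60.0
68
23 x=0.4412 at y=-.305 slope 0.0083 resid 0.0066 y -0.406..-0.187
23 x=0.5144 at y=-.305 slope 0.0093 resid 0.0066 y -0.425..-0.208
22 x=0.5860 at y=-.305 slope 0.0262 resid 0.0060 y -0.410..-0.210
```

```bash
python3 go.py .5157 -.172 .16 89.2
```

```text
t=8.15 [0.4819 0.1008 0.1406] yaw 96.04 shift [-0.2749  0.0049 -0.0194] turn 0.119 |d| 0.276 rows 6.6
```

```bash
python3 -m jog '[[[-1,-0.008,0,-0.008,0],[-1,-0.024,0,-0.014,0],[-1,-0.046,0.001,-0.019,0],[-1,-0.07,0.001,-0.019,0],[-1,-0.094,0.002,-0.019,0]]]' >/dev/null;python3 -m jog '[[[-1,-0.024,0,0,0],[-1,-0.048,0.001,0,0],[-1,-0.072,0.001,0,0],[-1,-0.094,0.002,0,0],[-1,-0.114,0.002,0,0]]]' > /dev/null; python3 -m jog '[[[-1,-0.015,0,0,0.015],[-1,-0.025,0,0,0.035],[-1,-0.032,0,0,0.055],[-1,-0.036,0,0,0.075],[-1,-0.038,0,0,0.09]]]'; python3 go.py .5157 -.172 .16 89.2
```

```text
time: 9.4
tool_pos: [0.5115, -0.1438, 0.1591]
tool_rot: [-3.141, -0.0, 1.584]
contact_force: [0.6, -0.2, -2.6]
opening: 0.0222
grip_force: 60.0
t=9.40 [ 0.5115 -0.1438  0.1591] yaw 90.74 shift [-0.0282  0.0039 -0.0009] turn 0.027 |d| 0.029 rows 0.7
```

```bash
python3 -m jog '[[[-1,-0.01,0.002,0,0.015],[-1,-0.02,0.004,0,0.027],[-1,-0.025,0.004,0,0.027],[-1,-0.028,0.004,0,0.027],[-1,-0.028,0.004,0,0.027]]]';  python3 -m jog '[[[-1,0,0,0.012,0],[-1,0,0,0.026,0],[-1,0,0,0.04,0],[-1,0,0,0.05,0],[-1,0,0,0.058,0]]]'; python3 go.py .5157 -.172 .071 89.2
python3 - <<'E'
from h import *
st,im=snap("top","t4.png");st,im2=snap("scene","s4.png")
u,v=map(int,proj("scene",[.515,-.25,.09]));u2,v2=map(int,proj("top",[.515,-.25,.09]))
cv2.imwrite("pics/c4.png",np.hstack([cv2.resize(im2[v-60:v+60,u-70:u+70],(420,360)),cv2.resize(im[v2-60:v2+60,u2-60:u2+60],(360,360))])[:,:,::-1])
E
```

```text
time: 9.82
tool_pos: [0.516, -0.1722, 0.1591]
tool_rot: [-3.141, -0.0, 1.558]
contact_force: [-0.4, 0.6, -2.3]
opening: 0.0215
grip_force: 60.0
time: 10.23
tool_pos: [0.5157, -0.1712, 0.1002]
tool_rot: [-3.141, -0.001, 1.559]
contact_force: [0.1, -0.1, -1.6]
opening: 0.0217
grip_force: 60.0
t=10.23 [ 0.5157 -0.1712  0.1002] yaw 89.33 shift [-0.0008  0.0001  0.0292] turn 0.002 |d| 0.029 rows 0.7
```

View pics/c4.png

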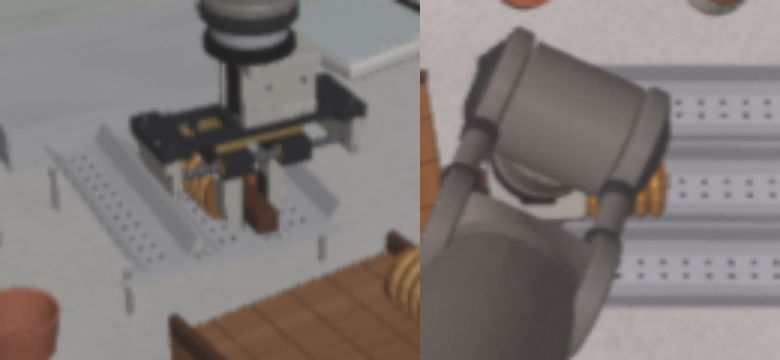

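```bash
python3 -m jog '[[[-1,0,0,0.006,0],[-1,0,0,0.012,0],[-1,0,0,0.018,0],[-1,0,0,0.024,0],[-1,0,0,0.028,0]]]';  python3 -m jog '[[[-1,0,0,0.001,0],[-1,0,0,0.001,0],[-1,0,0,0.001,0]]]';python3 -m jog '[[[-1,0.008,0,0,0],[-1,0.02,0,0,0],[-1,0.035,0,0,0],[-1,0.052,0,0,0],[-1,0.07,0,0,0]]]';python3 -m jog '[[[-1,0.02,0,0,0],[-1,0.04,0,0,0],[-1,0.06,0,-0.002,0],[-1,0.06,0,-0.03,0],[-1,0.06,0,-0.06,0]]]'
```

```text
time: 10.75
tool_pos: [0.5159, -0.1715, 0.0725]
tool_rot: [-3.141, -0.0, 1.559]
contact_force: [-0.3, -0.0, -1.7]
opening: 0.0217
grip_force: 60.0
time: 11.0
tool_pos: [0.5162, -0.1717, 0.0723]
tool_rot: [3.141, 0.0, 1.559]
contact_force: [-0.6, -0.1, -0.6]
opening: 0.0218
grip_force: 60.0
time: 11.42
tool_pos: [0.5167, -0.1, 0.0724]
tool_rot: [3.141, -0.0, 1.559]
contact_force: [0.9, 0.0, -1.5]
opening: 0.0221
grip_force: 60.0
time: 11.83
tool_pos: [0.5159, -0.0389, 0.1316]
tool_rot: [-3.137, -0.001, 1.561]
contact_force: [1.0, -0.7, -1.0]
opening: 0.0209
grip_force: 60.0
```

```bash
python3 go.py .3976 .197 .15 96.0
```

```text
t=11.83 [ 0.5159 -0.0389  0.1316] yaw 89.46 shift [ 0.2348 -0.1206 -0.0176] turn -0.114 |d| 0.265 rows 6.3
```

```bash
python3 -m jog '[[[-1,0.02,-0.01,-0.018,0],[-1,0.05,-0.025,-0.018,0],[-1,0.08,-0.04,-0.018,0],[-1,0.11,-0.055,-0.018,0],[-1,0.14,-0.07,-0.018,0]]]' >/dev/null; python3 -m jog '[[[-1,0.03,-0.016,0,0],[-1,0.06,-0.032,0,-0.03],[-1,0.09,-0.048,0,-0.08],[-1,0.095,-0.05,0,-0.115],[-1,0.095,-0.05,0,-0.115]]]';python3 -c "
from ft import *
diff([(318,312,362,342),(190,205,262,255)])"; python3 go.py .3976 .197 .069 96.0
```

```text
time: 12.67
tool_pos: [0.3989, 0.197, 0.1505]
tool_rot: [3.141, -0.0, 1.68]
contact_force: [-0.3, -0.9, -1.9]
opening: 0.0218
grip_force: 60.0
(318, 312, 362, 342) diff mean 3.8 frac>30 0.000
(190, 205, 262, 255) diff mean 4.8 frac>30 0.000
t=12.72 [0.3998 0.1958 0.1505] yaw 96.04 shift [ 0.0014 -0.0022  0.0815] turn 0.001 |d| 0.082 rows 2.0
```

```bash
python3 -m jog '[[[-1,0,-0.002,0.02,0],[-1,0,-0.002,0.05,0],[-1,0,-0.002,0.075,0],[-1,0,-0.002,0.081,0],[-1,0,-0.002,0.081,0]]]'; python3 go.py .4105 .0746 .069 96.0
```

```text
time: 13.13
tool_pos: [0.3978, 0.1935, 0.068]
tool_rot: [-3.138, 0.001, 1.672]
contact_force: [-0.5, 0.0, -0.9]
opening: 0.0219
grip_force: 60.0
t=13.13 [0.3978 0.1935 0.068 ] yaw 95.77 shift [-0.1195  0.0006 -0.0009] turn -0.004 |d| 0.120 rows 2.9
```

```bash
python3 -m jog '[[[-1,-0.015,0,0,0],[-1,-0.03,0,0,0],[-1,-0.045,0,0,0],[-1,-0.06,0,0,0],[-1,-0.075,0,0,0]]]';  python3 -m jog '[[[-1,-0.015,0,0,0],[-1,-0.03,0,0,0],[-1,-0.043,0,0,0],[-1,-0.046,0,0,0],[-1,-0.046,0,0,0]]]'; python3 go.py .4105 .0746 .069 96.0; python3 -m jog '[[[-1,0,0,-0.008,0],[-1,0,0,-0.016,0],[-1,0,0,-0.024,0],[-1,0,0,-0.034,0],[-1,0,0,-0.044,0]]]' >/dev/null;python3 -m jog '[[[-1,0,0,-0.015,0],[-1,0,0,-0.03,0],[-1,0,0,-0.044,0],[-1,0,0,-0.044,0],[-1,0,0,-0.044,0]]]'; python3 go.py .444 -.172 .16 89.2
```

```text
time: 13.55
tool_pos: [0.4076, 0.119, 0.0709]
tool_rot: [3.138, 0.0, 1.673]
contact_force: [0.8, -0.0, -0.7]
opening: 0.0217
grip_force: 60.0
time: 13.97
tool_pos: [0.412, 0.0734, 0.0704]
tool_rot: [3.139, 0.0, 1.671]
contact_force: [-0.6, -0.7, -1.0]
opening: 0.0216
grip_force: 60.0
t=13.97 [0.412  0.0734 0.0704] yaw 95.75 shift [ 0.0014 -0.0014  0.0014] turn -0.004 |d| 0.002 rows 0.1
time: 14.8
tool_pos: [0.4112, 0.0747, 0.1581]
tool_rot: [3.139, 0.0, 1.675]
contact_force: [-0.5, 0.0, -1.5]
opening: 0.0216
grip_force: 60.0
t=14.80 [0.4112 0.0747 0.1581] yaw 95.95 shift [-0.2488  0.0071 -0.0019] turn 0.118 |d| 0.249 rows 6.0
```

```bash
python3 -m jog '[[[-1,-0.008,0,-0.002,0],[-1,-0.024,0,-0.002,0],[-1,-0.046,0.001,-0.002,0],[-1,-0.07,0.002,-0.002,0],[-1,-0.094,0.003,-0.002,0]]]' >/dev/null;python3 -m jog '[[[-1,-0.022,0.001,0,0],[-1,-0.042,0.002,0,0],[-1,-0.06,0.003,0,0],[-1,-0.076,0.003,0,0],[-1,-0.09,0.004,0,0]]]' > /dev/null; python3 -m jog '[[[-1,-0.013,0,0,0.015],[-1,-0.024,0,0,0.035],[-1,-0.033,0,0,0.055],[-1,-0.04,0,0,0.075],[-1,-0.044,0,0,0.09]]]'; python3 -c "
from ft import *
diff([(318,312,362,342)])"; python3 go.py .443 -.172 .16 89.2
```

```text
time: 16.05
tool_pos: [0.4411, -0.1525, 0.1589]
tool_rot: [-3.141, -0.0, 1.582]
contact_force: [0.3, -0.4, -1.6]
opening: 0.0217
grip_force: 60.0
(318, 312, 362, 342) diff mean 13.4 frac>30 0.089
t=16.10 [ 0.4413 -0.1528  0.159 ] yaw 90.58 shift [-0.0193  0.0015 -0.001 ] turn 0.024 |d| 0.019 rows 0.5
```

```bash
python3 -m jog '[[[-1,-0.007,0.001,0,0.01],[-1,-0.013,0.001,0,0.02],[-1,-0.017,0.001,0,0.024],[-1,-0.019,0.001,0,0.024],[-1,-0.019,0.001,0,0.024]]]'
python3 - <<'E'
from h import *
im=cv2.imread("pics/lasttop.png");st,im2=snap("scene","s5.png");im2=im2[:,:,::-1]
cv2.imwrite("pics/c5.png",np.hstack([cv2.resize(im2[130:280,220:420],(480,360)),cv2.resize(im[230:370,280:400],(308,360))]))
E
```

```text
time: 16.52
tool_pos: [0.4425, -0.1712, 0.1592]
tool_rot: [3.141, 0.0, 1.559]
contact_force: [-0.3, -0.4, -2.2]
opening: 0.0215
grip_force: 60.0
```

View pics/c5.png

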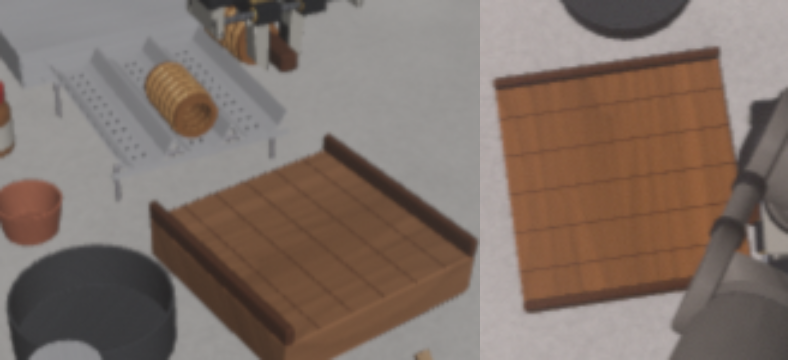

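```bash
python3 -m jog '[[[-1,0,0,0.012,0],[-1,0,0,0.026,0],[-1,0,0,0.04,0],[-1,0,0,0.05,0],[-1,0,0,0.058,0]]]' >/dev/null; python3 -m jog '[[[-1,0,0,0.006,0],[-1,0,0,0.012,0],[-1,0,0,0.018,0],[-1,0,0,0.024,0],[-1,0,0,0.028,0]]]';  python3 -m jog '[[[-1,0,0,0.001,0],[-1,0,0,0.001,0],[-1,0,0,0.001,0]]]';python3 -m jog '[[[-1,0.008,0,0,0],[-1,0.02,0,0,0],[-1,0.035,0,0,0],[-1,0.052,0,0,0],[-1,0.07,0,0,0]]]';python3 -m jog '[[[-1,0.02,0,0,0],[-1,0.04,0,0,0],[-1,0.06,0,-0.002,0],[-1,0.06,0,-0.03,0],[-1,0.06,0,-0.07,0]]]';python3 go.py .4494 .2157 .18 96
```

```text
time: 17.4
tool_pos: [0.4425, -0.1708, 0.0727]
tool_rot: [3.141, -0.0, 1.56]
contact_force: [-0.3, -1.0, -1.7]
opening: 0.0216
grip_force: 60.0
time: 17.65
tool_pos: [0.4427, -0.1709, 0.0724]
tool_rot: [3.141, 0.0, 1.56]
contact_force: [-0.1, 0.3, -0.8]
opening: 0.0216
grip_force: 60.0
time: 18.07
tool_pos: [0.4431, -0.0993, 0.0724]
tool_rot: [3.141, -0.0, 1.56]
contact_force: [-0.2, 0.2, -1.9]
opening: 0.0218
grip_force: 60.0
time: 18.48
tool_pos: [0.4412, -0.038, 0.1406]
tool_rot: [-3.134, -0.002, 1.562]
contact_force: [0.9, -0.0, -1.8]
opening: 0.0215
grip_force: 60.0
t=18.48 [ 0.4412 -0.038   0.1406] yaw 89.52 shift [ 0.2539  0.0058 -0.0389] turn -0.113 |d| 0.257 rows 6.2
```

```bash
python3 -m jog '[[[-1,0.02,0,-0.01,0],[-1,0.055,0,-0.025,0],[-1,0.09,0.002,-0.035,0],[-1,0.13,0.004,-0.039,0],[-1,0.165,0.005,-0.039,0]]]' >/dev/null; python3 -m jog '[[[-1,0.035,0,0,-0.05],[-1,0.065,0,0,-0.15],[-1,0.085,0.001,0,-0.27],[-1,0.089,0.001,0,-0.39],[-1,0.089,0.001,0,-0.51]]]' >/dev/null;python3 -m jog '[[[-1,0,0,0,-0.12],[-1,0,0,0,-0.24],[-1,0,0,0,-0.36],[-1,0,0,0,-0.48],[-1,0,0,0,-0.6]]]' >/dev/null;python3 -m jog '[[[-1,0,0,0,-0.12],[-1,0,0,0,-0.24],[-1,0,0,0,-0.36],[-1,0,0,0,-0.45],[-1,0,0,0,-0.45]]]'; python3 go.py .4495 .2159 .075 179.35;python3 -c "
from ft import *
diff([(190,205,262,255),(180,275,232,310)])"
```

```text
time: 20.15
tool_pos: [0.4518, 0.2139, 0.1813]
tool_rot: [3.141, -0.0, 3.124]
contact_force: [-0.0, -0.4, -1.8]
opening: 0.0219
grip_force: 60.0
t=20.15 [0.4518 0.2139 0.1813] yaw 178.97 shift [0.0023 0.002  0.1063] turn -0.007 |d| 0.106 rows 2.5
(190, 205, 262, 255) diff mean 5.9 frac>30 0.000
(180, 275, 232, 310) diff mean 22.2 frac>30 0.312
```

```bash
python3 -m jog '[[[-1,0.002,0.002,0.03,-0.006],[-1,0.002,0.002,0.06,-0.006],[-1,0.002,0.002,0.085,-0.006],[-1,0.002,0.002,0.1,-0.006],[-1,0.002,0.002,0.106,-0.006]]]' >/dev/null;python3 -m jog '[[[-1,0,0,0.008,0],[-1,0,0,0.016,0],[-1,0,0,0.024,0],[-1,0,0,0.03,0],[-1,0,0,0.034,0]]]'; python3 go.py .4495 .2159 .0295 179.35
```

```text
time: 21.03
tool_pos: [0.4508, 0.2152, 0.0408]
tool_rot: [3.142, 0.0, 3.125]
contact_force: [-0.8, -0.1, -1.0]
opening: 0.0217
grip_force: 60.0
t=21.03 [0.4508 0.2152 0.0408] yaw 179.08 shift [0.0013 0.0007 0.0113] turn -0.005 |d| 0.011 rows 0.3
```

```bash
python3 -m jog '[[[-1,0.001,0.001,0.003,-0.004],[-1,0.001,0.001,0.006,-0.004],[-1,0.001,0.001,0.009,-0.004],[-1,0.001,0.001,0.011,-0.004],[-1,0.001,0.001,0.011,-0.004]]]' 60; python3 -m jog '[[[-0.4,0,0,0,0],[-0.3,0,0,0,0],[0,0,0,0,0],[0,0,0,0,0],[0,0,0,0,0]]]' ; python3 -m jog '[[[0,0,0,-0.01,0],[0,0,0,-0.03,0],[0.5,0,0,-0.06,0],[1,0,0,-0.1,0],[1,0,0,-0.14,0]]]'
```

```text
time: 21.45
tool_pos: [0.4498, 0.2161, 0.03]
tool_rot: [-3.142, -0.0, 3.13]
contact_force: [-0.7, -1.1, -1.3]
opening: 0.0212
grip_force: 60.0
time: 21.87
tool_pos: [0.45, 0.2162, 0.0304]
tool_rot: [3.141, 0.001, 3.13]
contact_force: [0.7, 0.8, 0.5]
opening: 0.0447
grip_force: 0.0
time: 22.28
tool_pos: [0.449, 0.2159, 0.1721]
tool_rot: [-3.141, -0.001, 3.13]
contact_force: [1.8, 0.9, -0.3]
opening: 0.0617
grip_force: 0.0
```

```bash
python3 go.py .63 .17 .28 97
```

```text
t=22.28 [0.449  0.2159 0.1721] yaw 179.33 shift [-0.1814 -0.0438 -0.1082] turn 1.437 |d| 0.216 rows 11.5
```

```bash
python3 -m jog '[[[1,-0.03,-0.01,-0.02,0],[1,-0.06,-0.02,-0.04,0],[1,-0.095,-0.03,-0.06,0],[1,-0.13,-0.04,-0.08,0],[1,-0.155,-0.044,-0.1,0]]]' >/dev/null; python3 -m jog '[[[1,-0.026,0,-0.008,0.12],[1,-0.026,0,-0.008,0.24],[1,-0.026,0,-0.008,0.36],[1,-0.026,0,-0.008,0.48],[1,-0.026,0,-0.008,0.6]]]' >/dev/null;python3 -m jog '[[[1,0,0,0,0.12],[1,0,0,0,0.24],[1,0,0,0,0.36],[1,0,0,0,0.48],[1,0,0,0,0.6]]]' >/dev/null;python3 -m jog '[[[1,0,0,0,0.12],[1,0,0,0,0.237],[1,0,0,0,0.237],[1,0,0,0,0.237],[1,0,0,0,0.237]]]'
python3 - <<'E'
from h import *
import pickle
st,im=snap("wrist","w6.png");pickle.dump(st,open("w6.pkl","wb"));print(st["tool_pos"],st["tool_rot"])
E
```

```text
time: 23.95
tool_pos: [0.6301, 0.17, 0.2786]
tool_rot: [3.141, -0.0, 1.696]
contact_force: [0.2, 0.2, -0.6]
opening: 0.0918
grip_force: 0.0
[0.63009593 0.17003799 0.27864757] [ 3.14136467e+00 -9.82074141e-05  1.69618495e+00]
```

View pics/w6.png

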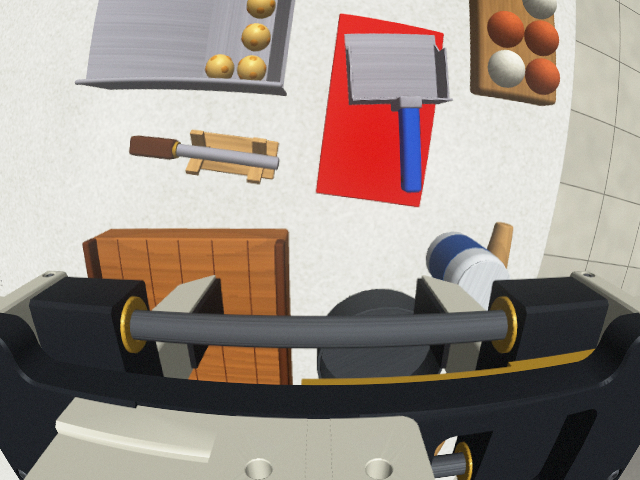

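Run:
```python
from h import *
import pickle
st=pickle.load(open("w6.pkl","rb"))
for k,p,z in[("hs",(407,107),.079),("he",(410.5,187),.079),("bowl bl",(347,104),.053),("bowl br",(450,99),.053),("lipl",(346,36),.0065),("lipr",(442,34),.0065),("m1",(341,14),.004),("m2",(443,34),.004),("m3",(419,207),.004),("m4",(316,193),.004),
 ("q1",(261,5),.026),("q2",(255,37),.026),("q3",(252,68),.026),("q4",(220,68),.026),("binside far top",(285,93),.074),("rodtip",(279,163),.04),("rodend",(130,147),.045)]: print(k,at("wrist",p,z,st).round(4))
m=np.mean([at("wrist",p,.004,st) for p in[(341,14),(443,34),(419,207),(316,193)]],0);print("mat",m)
```

```text
hs [0.701  0.2838 0.079 ]
he [0.7159 0.2082 0.079 ]
bowl bl [0.6461 0.2802 0.053 ]
bowl br [0.7515 0.3044 0.053 ]
lipl [0.6382 0.3646 0.0065]
lipr [0.7489 0.3898 0.0065]
m1 [0.6294 0.392  0.004 ]
m2 [0.7509 0.391  0.004 ]
m3 [0.7505 0.1792 0.004 ]
m4 [0.6273 0.1793 0.004 ]
q1 [0.5411 0.3861 0.026 ]
q2 [0.5401 0.3473 0.026 ]
q3 [0.5416 0.3115 0.026 ]
q4 [0.5058 0.3095 0.026 ]
binside far top [0.5858 0.2814 0.074 ]
rodtip [0.5847 0.2115 0.04  ]
rodend [0.414  0.2159 0.045 ]
mat [0.68954702 0.28538941 0.004     ]
```

```bash
python3 go.py .706 .262 .13 100
```

```text
t=24.00 [0.6302 0.17   0.2786] yaw 97.15 shift [0.0818 0.0866 0.1486] turn -0.050 |d| 0.190 rows 4.6
```

```bash
python3 -m jog '[[[1,0.02,0.02,0.02,0],[1,0.04,0.04,0.05,0],[1,0.06,0.06,0.08,-0.025],[1,0.075,0.08,0.11,-0.05],[1,0.082,0.0866,0.145,-0.05]]]' >/dev/null; python3 -m jog '[[[1,0,0,0.0035,0],[1,0,0,0.0035,0],[1,0,0,0.0035,0]]]'; python3 go.py .706 .262 .057 100
python3 - <<'E'
from h import *
st,im=snap("wrist","w7.png")
print([tuple(np.round(proj("wrist",[x,y,.079],st))) for x,y in[(.701,.2838),(.7159,.2082)]])
cv2.imwrite("pics/c7.png",im[0:360,140:520,::-1])
E
```

```text
time: 24.67
tool_pos: [0.7066, 0.2616, 0.1315]
tool_rot: [3.14, 0.0, 1.743]
contact_force: [0.6, -0.2, 1.2]
opening: 0.0915
grip_force: 0.0
t=24.67 [0.7066 0.2616 0.1315] yaw 99.88 shift [ 0.0005 -0.0006  0.0745] turn -0.002 |d| 0.074 rows 1.8
[(np.float64(313.0), np.float64(226.0)), (np.float64(317.0), np.float64(346.0))]
```

View pics/c7.png

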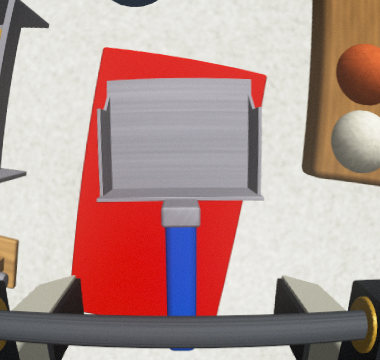

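```bash
python3 -m jog '[[[1,0,0,0.03,0],[1,0,0,0.055,0],[1,0,0,0.07,0],[1,0,0,0.0745,0],[1,0,0,0.0745,0]]]'; python3 -m jog '[[[-0.5,0,0,0,0],[-1,0,0,0,0],[-1,0,0,0,0],[-1,0,0,0,0],[-1,0,0,0,0]]]' 60 >/dev/null; python3 -m jog '[[[-1,0,0,0,0],[-1,0,0,0,0],[-1,0,0,0,0],[-1,0,0,0,0],[-1,0,0,0,0]]]' >/dev/null;python3 -m jog '[[[-1,0,0,0,0],[-1,0,0,0,0],[-1,0,0,0,0],[-1,0,0,0,0],[-1,0,0,0,0]]]'
python3 - <<'E'
from h import *
import glob
st=dict(tool_pos=np.array([.7066,.2616,.1315]),tool_rot=np.array([3.14,0,1.743]))
for k,p,z in[("lip",(319,79),.0065),("lipL",(248,80),.0065),("lipR",(390,78),.0065),("back",(320,199),.053)]:
    q=at("wrist",p,z,st);d=rot(st["tool_rot"]).T@(q-st["tool_pos"]);print(k,q.round(4),"tool",d.round(4))
E
```

```text
time: 25.13
tool_pos: [0.7066, 0.2614, 0.0568]
tool_rot: [3.14, -0.0, 1.742]
contact_force: [0.7, 0.5, -0.3]
opening: 0.0919
grip_force: 0.0
time: 26.38
tool_pos: [0.7063, 0.262, 0.0552]
tool_rot: [3.142, -0.0, 1.743]
contact_force: [0.3, -0.1, -0.4]
opening: 0.0176
grip_force: 60.0
lip [0.6885 0.3763 0.0065] tool [0.1161 0.0017 0.125 ]
lipL [0.6371 0.368  0.0065] tool [ 0.1168 -0.0504  0.1249]
lipR [0.7395 0.3874 0.0065] tool [0.1183 0.0538 0.1251]
back [0.703  0.2956 0.053 ] tool [0.0341 0.0022 0.0785]
```

```bash
python3 -m jog '[[[-1,0,0,-0.02,0],[-1,0,0,-0.05,0],[-1,0,0,-0.085,0],[-1,0,0,-0.125,0],[-1,0,0,-0.16,0]]]'
python3 - <<'E'
from h import *
from scipy.optimize import minimize
import pickle
imt=cv2.GaussianBlur(cv2.imread("pics/top1.png",0).astype(np.float32),(0,0),.8)
imw=cv2.GaussianBlur(cv2.imread("pics/w1.png",0).astype(np.float32),(0,0),1)
sw=pickle.load(open("w1.pkl","rb"))
G={}
for n,i in(("top",imt),("wrist",imw)): G[n]=np.hypot(cv2.Sobel(i,cv2.CV_32F,1,0),cv2.Sobel(i,cv2.CV_32F,0,1))
t=np.linspace(0,1,60)[:,None]
S=[[(-.111,s*.062,.074),(.119,s*.062,.074)] for s in(-1,1)]+[[(-.111,s*.058,.074),(.119,s*.058,.074)] for s in(-1,1)]+[[(.02,-.058,.01),(.02,.058,.01)],[(-.110,-.058,.057),(-.110,.058,.057)]]
pts=np.vstack([np.array(a)*(1-t)+np.array(b)*t for a,b in S])
def cost(p,cams):
    x,y,w=p;c,s=np.cos(w),np.sin(w);q=pts@np.array([[c,s,0],[-s,c,0],[0,0,1]])+[x,y,0];v=0
    for cam,st in cams:
        uv=np.array([proj(cam,k,st) for k in q],np.float32)
        v-=cv2.remap(G[cam],uv[:,:1].copy(),uv[:,1:].copy(),cv2.INTER_LINEAR).mean()/G[cam].std()
    return v
for cams in([("top",None)],[("wrist",sw)],[("top",None),("wrist",sw)]):
    b=min((minimize(cost,[.457+dx,.343+dy,.02],args=(cams,),method="Nelder-Mead",options=dict(initial_simplex=[[.457+dx,.343+dy,.02],[.461+dx,.343+dy,.02],[.457+dx,.347+dy,.02],[.457+dx,.343+dy,.05]])) for dx in(-.004,.003) for dy in(-.005,0,.005)),key=lambda r:r.fun)
    print(cams[0][0],len(cams),b.x[:2].round(4),np.degrees(b.x[2]).round(2),b.fun)
E
python3 go.py .35 .343 .22 1.2
```

```text
time: 26.8
tool_pos: [0.7059, 0.2619, 0.2172]
tool_rot: [-3.142, 0.0, 1.743]
contact_force: [0.9, -0.6, -2.4]
opening: 0.0175
grip_force: 60.0
top 1 [0.4541 0.3355] -0.6 -3.223332643508911
wrist 1 [0.4592 0.3514] 0.26 -2.4472885131835938
top 2 [0.4587 0.3483] 0.27 -4.739768981933594
t=26.80 [0.7059 0.2619 0.2172] yaw 99.86 shift [ 0.1408 -0.3368 -0.0028] turn 1.722 |d| 0.365 rows 13.8
```

```bash
python3 -m jog '[[[-1,0.01,-0.02,0,0.03],[-1,0.02,-0.05,0,0.12],[-1,0.035,-0.08,0,0.24],[-1,0.05,-0.11,0,0.36],[-1,0.065,-0.145,0,0.48]]]' >/dev/null; python3 go.py .35 .345 .22 1.0
```

```text
t=27.22 [0.5509 0.3011 0.2147] yaw 71.97 shift [-0.0205 -0.2046 -0.0052] turn 1.239 |d| 0.206 rows 9.9
```

```bash
python3 -m jog '[[[-1,0,0,0,0.12],[-1,0,0,0,0.24],[-1,0,0,0,0.36],[-1,0,0,0,0.48],[-1,0,0,0,0.6]]]' >/dev/null; python3 -m jog '[[[-1,0,0,0,0.12],[-1,0,0,0,0.24],[-1,0,0,0,0.36],[-1,0,0,0,0.48],[-1,0,0,0,0.6]]]';python3 go.py .35 .345 .22 1.0
```

```text
time: 28.05
tool_pos: [0.5519, 0.3011, 0.2149]
tool_rot: [3.141, 0.001, 0.057]
contact_force: [-0.3, -0.2, -2.0]
opening: 0.0176
grip_force: 60.0
t=28.05 [0.5519 0.3011 0.2149] yaw 3.26 shift [-0.1991 -0.0553 -0.0049] turn 0.039 |d| 0.207 rows 5.0
```

```bash
python3 -m jog '[[[-1,-0.03,-0.01,0,0.02],[-1,-0.07,-0.02,0,0.039],[-1,-0.11,-0.03,0,0.039],[-1,-0.15,-0.045,0,0.039],[-1,-0.18,-0.055,0,0.039]]]' >/dev/null; python3 -m jog '[[[-1,-0.01,0,0,0],[-1,-0.015,0,0,0],[-1,-0.015,0,0,0],[-1,-0.015,0,0,0]]]';  python3 - <<'E'
from h import *
import pickle
st,im=snap("wrist","w8.png");pickle.dump(st,open("w8.pkl","wb"));print(st["tool_pos"],st["tool_rot"])
E
```

```text
time: 28.8
tool_pos: [0.3552, 0.3444, 0.2154]
tool_rot: [-3.141, -0.001, 0.023]
contact_force: [-0.2, -0.7, -1.7]
opening: 0.0179
grip_force: 60.0
[0.35519189 0.3443533  0.21538951] [-3.14133359e+00 -1.00653361e-03  2.34206107e-02]
```

View pics/w8.png

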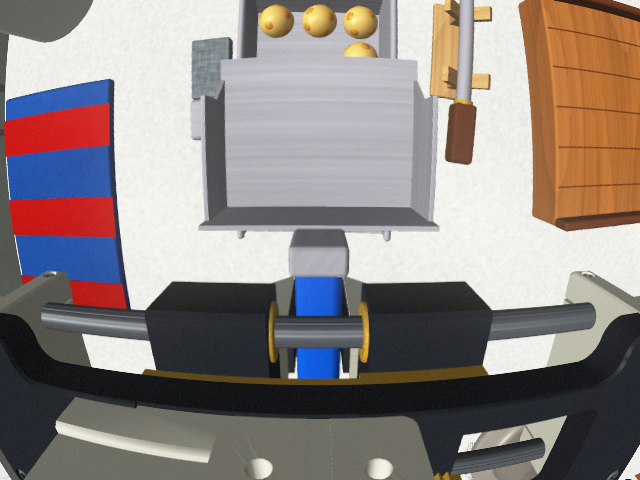

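Run:
```python
from h import *
import pickle
st=pickle.load(open("w8.pkl","rb"));im=cv2.imread("pics/w8.png",0)
print(im[20,228:262].tolist(),"\n",im[20,376:402].tolist());print(im[45,228:262].tolist(),"\n",im[45,376:402].tolist());print(im[234,232:250].tolist(),im[234,380:396].tolist())
for k,p,z in[("nl",(241,234),.074),("nr",(387.5,234),.074),("fl",(238.5,40),.074),("fr",(397,40),.074),("lipL",(222,60),.1637),("lipR",(417,61),.1637),("pA",(276,21),.026),("pB",(319,21),.026),("pC",(360,22),.026)]:
    q=at("wrist",p,z,st);print(k,q.round(4),(rot(st["tool_rot"]).T@(q-st["tool_pos"])).round(4))
```

```text
[240, 242, 242, 242, 240, 241, 242, 241, 240, 237, 212, 198, 199, 185, 153, 117, 92, 80, 74, 69, 72, 70, 70, 67, 71, 67, 62, 68, 66, 65, 193, 200, 212, 218] 
 [101, 135, 188, 155, 140, 140, 144, 140, 144, 143, 142, 145, 142, 143, 162, 192, 201, 203, 183, 156, 118, 132, 241, 240, 242, 241]
[113, 76, 60, 61, 122, 218, 236, 235, 224, 201, 200, 200, 181, 147, 113, 93, 79, 75, 72, 76, 75, 70, 73, 74, 75, 74, 72, 71, 71, 174, 188, 189, 186, 188] 
 [196, 196, 183, 155, 144, 140, 147, 143, 144, 143, 143, 143, 147, 148, 162, 192, 201, 199, 189, 158, 124, 176, 233, 241, 240, 238]
[239, 239, 238, 238, 238, 218, 205, 197, 169, 145, 113, 91, 177, 238, 239, 240, 239, 241] [242, 228, 185, 172, 184, 200, 200, 185, 164, 136, 134, 237, 240, 242, 241, 241]
nl [0.3513 0.4072 0.074 ] [-0.0026 -0.0629  0.1414]
nr [0.354  0.2872 0.074 ] [-0.0027  0.0571  0.1414]
fl [0.5092 0.41   0.074 ] [ 0.1553 -0.062   0.1416]
fr [0.5119 0.2856 0.074 ] [0.1551 0.0624 0.1415]
lipL [0.473  0.399  0.1637] [ 0.119  -0.0519  0.0518]
lipR [0.4749 0.2927 0.1637] [0.1184 0.0544 0.0518]
pA [0.5402 0.3866 0.026 ] [ 0.1858 -0.0378  0.1896]
pB [0.5402 0.3474 0.026 ] [0.1849 0.0013 0.1896]
pC [0.5409 0.3101 0.026 ] [0.1847 0.0386 0.1896]
```

```bash
python3 go.py .353 .350 .115 0.3
```

```text
t=28.85 [0.3555 0.3443 0.2152] yaw 1.31 shift [-0.0024 -0.0058  0.1002] turn 0.018 |d| 0.100 rows 2.4
```

```bash
python3 -m jog '[[[-1,-0.002,-0.006,0,0.018],[-1,-0.002,-0.006,0.03,0.018],[-1,-0.002,-0.006,0.06,0.018],[-1,-0.002,-0.006,0.09,0.018],[-1,-0.002,-0.006,0.1,0.018]]]' ; python3 -m jog '[[[-1,0,0,0.004,0],[-1,0,0,0.008,0],[-1,0,0,0.012,0],[-1,0,0,0.015,0],[-1,0,0,0.015,0]]]'; python3 -m jog '[[[-1,0,0,0.002,0],[-1,0,0,0.004,0],[-1,0,0,0.005,0],[-1,0,0,0.005,0]]]'; python3 go.py .353 .350 .0945 0.3
```

```text
time: 29.27
tool_pos: [0.3516, 0.3486, 0.1111]
tool_rot: [3.138, 0.005, 0.004]
contact_force: [-0.8, -0.9, -3.0]
opening: 0.0174
grip_force: 60.0
time: 29.68
tool_pos: [0.3524, 0.3505, 0.1004]
tool_rot: [-3.141, -0.001, 0.006]
contact_force: [0.4, 0.1, -2.1]
opening: 0.0176
grip_force: 60.0
time: 30.02
tool_pos: [0.3521, 0.3505, 0.0953]
tool_rot: [-3.141, -0.0, 0.006]
contact_force: [-0.7, -0.7, -1.7]
opening: 0.0178
grip_force: 60.0
t=30.02 [0.3521 0.3505 0.0953] yaw 0.34 shift [0.0009 0.0005 0.0008] turn 0.001 |d| 0.001 rows 0.0
```

```bash
python3 -m jog '[[[-1,0,0,0.001,0],[-1,0,0,0.002,0],[-1,0,0,0.002,0]]]'; python3 -m jog '[[[-1,0,0,0,0],[-1,0,0,0,0],[-1,0,0,0,0]]]' 15; python3 -m jog '[[[-1,0,0,0,0],[-1,0,0,0,0],[-1,0,0,0,0]]]' 6
python3 - <<'E'
from h import *
st,im=snap("wrist","w9.png");g=cv2.cvtColor(im,cv2.COLOR_RGB2GRAY)
a=cv2.imread("pics/w8.png",0)
for i in(a,g):
    col=cv2.GaussianBlur(i,(5,5),0)[:240,300:330].mean(1);d=np.diff(col);print([(int(k),round(float(d[k]),1)) for k in np.argsort(-abs(d))[:8]])
E
```

```text
time: 30.27
tool_pos: [0.3532, 0.351, 0.0943]
tool_rot: [-3.14, -0.003, 0.006]
contact_force: [0.7, -1.0, 5.1]
opening: 0.0177
grip_force: 60.0
time: 30.52
tool_pos: [0.3524, 0.3508, 0.0937]
tool_rot: [-3.141, -0.001, 0.006]
contact_force: [0.5, 1.7, 3.6]
opening: 0.0179
grip_force: 15.0
time: 30.77
tool_pos: [0.3518, 0.3503, 0.093]
tool_rot: [3.141, 0.0, 0.006]
contact_force: [0.0, 1.2, 0.8]
opening: 0.0178
grip_force: 6.0
[(224, 27.5), (228, -26.6), (206, -26.5), (205, -25.3), (225, 24.5), (229, -19.5), (227, -18.6), (36, 17.1)]
[(224, 28.5), (227, -25.7), (202, -25.5), (201, -23.4), (228, -21.7), (223, 20.9), (203, -15.5), (225, 13.7)]
```

```bash
cat > edge.py <<'E'
from h import *
st,im=snap("wrist","we.png");g=cv2.cvtColor(im,cv2.COLOR_RGB2GRAY)
col=cv2.GaussianBlur(g,(5,5),0)[:240,290:300].astype(float).mean(1);d=np.diff(col)
pk=[k for k in range(1,238) if abs(d[k])>6 and abs(d[k])>=abs(d[k-1]) and abs(d[k])>abs(d[k+1])];print([(k,round(float(d[k]))) for k in pk])
E
python3 -m jog '[[[-1,0,0,0,0],[-1,0,0,-0.001,0],[-1,0.001,0,-0.002,0],[-1,0.002,0,-0.003,0],[-1,0.002,0,-0.003,0]]]' 3; python3 edge.py; python3 -m jog '[[[-0.7,0,0,0,0],[-0.7,0,0,0,0],[-0.7,0,0,0,0]]]'; python3 edge.py
```

```text
time: 31.23
tool_pos: [0.3542, 0.3503, 0.0963]
tool_rot: [3.141, -0.0, 0.006]
contact_force: [0.6, -1.3, -0.3]
opening: 0.018
grip_force: 3.0
[(208, -31), (224, 30), (228, -15)]
time: 31.53
tool_pos: [0.3541, 0.3504, 0.0963]
tool_rot: [-3.142, -0.0, 0.006]
contact_force: [1.4, -1.3, -1.0]
opening: 0.0177
grip_force: 3.0
[(208, -33), (224, 30), (228, -13)]
```

```bash
python3 -m jog '[[[-0.55,0,0,0,0],[-0.55,0,0,0,0],[-0.5,0,0,0,0],[-0.5,0,0,0,0],[-0.5,0,0,0,0]]]'; python3 edge.py; python3 -m jog '[[[-0.5,0,0,0,0],[-0.5,0,0,0,0],[-0.5,0,0,0,0]]]'; python3 edge.py
```

```text
time: 32.0
tool_pos: [0.3539, 0.3504, 0.0962]
tool_rot: [-3.141, 0.0, 0.006]
contact_force: [-0.7, -0.1, -0.1]
opening: 0.0228
grip_force: 0.0
[(148, -18), (166, 12)]
time: 32.3
tool_pos: [0.354, 0.3504, 0.0962]
tool_rot: [-3.142, 0.0, 0.006]
contact_force: [-0.4, 0.0, 0.4]
opening: 0.0228
grip_force: 0.0
[(121, 7), (148, -18), (166, 13)]
```

```bash
cat > bing.py <<'E'
from h import *
from scipy.optimize import brentq
OX,OY=.457,.349
def pose(L): # lip pos (bin x, m) -> lip xz, tilt (lip-down +)
    if L<=.02: return np.array([L,.01+(.02-L)*np.tan(np.radians(20))]),np.radians(20)
    f=lambda t:.084*np.sin(t)-(.02-(L-.084*np.cos(t)))*np.tan(np.radians(20))
    return np.array([L,.01]),brentq(f,-.3,.4)
def pt(L,x,z): # scoop-frame point -> bin xz
    l,t=pose(L);ex=np.array([np.cos(t),-np.sin(t)]);ez=np.array([np.sin(t),np.cos(t)]);return l+(x-.042)*ex+z*ez
E
python3 - <<'E'
from bing import *
st=robot.observe()
for L in np.arange(-.01,.1,.01):
    r=[]
    for x,z in((-.0395,.0025),(-.042,.049),(-.0395,.049),(.042,.0025)):
        p=pt(L,x,z);r.append(round(float(proj("wrist",[OX+p[0],.36,p[1]],st)[1])))
    g=pt(L,-.0755,.064);print("L%.3f tilt %.1f rows ib %d topout %d topin %d lip %d"%(L,np.degrees(pose(L)[1]),*r),"grip bin",g.round(4),"TCP x %.4f z %.4f"%(OX+g[0],g[1]-.011))
E
```

```text
L-0.010 tilt 20.0 rows ib 243 topout 241 topin 235 lip 105 grip bin [-0.0985  0.1212] TCP x 0.3585 z 0.1102
L0.000 tilt 20.0 rows ib 224 topout 216 topin 210 lip 89 grip bin [-0.0885  0.1176] TCP x 0.3685 z 0.1066
L0.010 tilt 20.0 rows ib 204 topout 191 topin 186 lip 74 grip bin [-0.0785  0.114 ] TCP x 0.3785 z 0.1030
L0.020 tilt 20.0 rows ib 186 topout 168 topin 162 lip 60 grip bin [-0.0685  0.1103] TCP x 0.3885 z 0.0993
L0.030 tilt 17.7 rows ib 169 topout 151 topin 146 lip 45 grip bin [-0.0625  0.1066] TCP x 0.3945 z 0.0956
L0.040 tilt 15.3 rows ib 153 topout 135 topin 130 lip 30 grip bin [-0.0564  0.1028] TCP x 0.4006 z 0.0918
L0.050 tilt 13.0 rows ib 137 topout 119 topin 114 lip 16 grip bin [-0.0501  0.0988] TCP x 0.4069 z 0.0878
L0.060 tilt 10.6 rows ib 122 topout 104 topin 99 lip 2 grip bin [-0.0437  0.0946] TCP x 0.4133 z 0.0836
L0.070 tilt 8.3 rows ib 107 topout 89 topin 84 lip -11 grip bin [-0.0371  0.0902] TCP x 0.4199 z 0.0792
L0.080 tilt 5.9 rows ib 92 topout 75 topin 70 lip -25 grip bin [-0.0304  0.0857] TCP x 0.4266 z 0.0747
L0.090 tilt 3.4 rows ib 77 topout 61 topin 56 lip -37 grip bin [-0.0234  0.0809] TCP x 0.4336 z 0.0699
```

```bash
python3 -m jog '[[[-0.2,0,0,0,0],[-0.2,0,0,0,0],[-0.2,0.01,0,0,0],[-0.2,0.025,0,0,0],[-0.2,0.04,0,0.001,0]]]' >/dev/null; python3 -m jog '[[[-0.2,0.001,0,0,0],[-0.5,0.001,0,0,0],[-1,0.001,0,0,0],[-1,0.001,0,0,0],[-1,0.001,0,0,0]]]' 12; python3 -m jog '[[[-1,0,0,0,0],[-1,0,0,0,0],[-1,0,0,0,0]]]'; python3 edge.py
python3 - <<'E'
from bing import *
st=robot.observe()
for L in(.02,.03,.04):
    print(L,[round(float(proj("wrist",[OX+p[0],.36,p[1]],st)[1])) for p in(pt(L,-.0395,.0025),pt(L,-.042,.049),pt(L,-.0395,.049),pt(L,.042,.0025))])
E
```

```text
time: 33.18
tool_pos: [0.3943, 0.3506, 0.0952]
tool_rot: [3.141, 0.0, 0.006]
contact_force: [-0.4, -0.4, -0.7]
opening: 0.0176
grip_force: 12.0
time: 33.43
tool_pos: [0.3947, 0.3507, 0.0952]
tool_rot: [3.142, 0.0, 0.006]
contact_force: [-0.8, -0.9, -1.6]
opening: 0.0182
grip_force: 12.0
[(6, 40), (224, -14), (227, 10)]
0.02 [256, 258, 253, 123]
0.03 [240, 242, 236, 107]
0.04 [224, 225, 220, 92]
```

```bash
python3 -m jog '[[[-1,0.002,0,0.0012,0],[-1,0.004,0,0.0025,0],[-1,0.006,0,0.0038,0],[-1,0.008,0,0.0051,0],[-1,0.01,0,0.0065,0]]]'; python3 -m jog '[[[-1,0.002,0,0.0013,0],[-1,0.004,0,0.0026,0],[-1,0.006,0,0.0039,0],[-1,0.008,0,0.0053,0],[-1,0.01,0,0.0067,0]]]'; python3 edge.py;  python3 - <<'E'
from bing import *
st=robot.observe()
for L in(.05,.06,.07,.08):
    print(L,[round(float(proj("wrist",[OX+p[0],.36,p[1]],st)[1])) for p in(pt(L,-.0395,.0025),pt(L,-.042,.049),pt(L,-.0395,.049),pt(L,.042,.0025))])
E
```

```text
time: 33.9
tool_pos: [0.4053, 0.3507, 0.0886]
tool_rot: [-3.141, -0.0, 0.006]
contact_force: [-0.9, -0.2, 0.9]
opening: 0.0177
grip_force: 12.0
time: 34.32
tool_pos: [0.4152, 0.3508, 0.0819]
tool_rot: [-3.142, -0.0, 0.006]
contact_force: [-0.8, -0.2, 0.6]
opening: 0.0174
grip_force: 12.0
[(29, 37), (218, -35), (222, 33), (225, -20), (230, 16)]
0.05 [248, 261, 255, 107]
0.06 [231, 243, 237, 91]
0.07 [213, 225, 219, 74]
0.08 [196, 207, 201, 58]
```

```bash
python3 -m jog '[[[-1,0.002,0,0.0013,0],[-1,0.004,0,0.0026,0],[-1,0.006,0,0.004,0],[-1,0.008,0,0.0054,0],[-1,0.01,0,0.0068,0]]]'; python3 -m jog '[[[-1,0.002,0,0.0013,0],[-1,0.004,0,0.0026,0],[-1,0.005,0,0.0033,0],[-1,0.005,0,0.0033,0]]]'; python3 edge.py;  python3 - <<'E'
from bing import *
st=robot.observe()
for L in(.08,.09,.095):
    print(L,[round(float(proj("wrist",[OX+p[0],.36,p[1]],st)[1])) for p in(pt(L,-.0395,.0025),pt(L,-.042,.049),pt(L,-.0395,.049),pt(L,.042,.0025))])
im=cv2.cvtColor(cv2.imread("pics/we.png"),cv2.COLOR_BGR2HSV).astype(int);m=((im[...,0]>12)&(im[...,0]<28)&(im[...,1]>100)).astype(np.uint8);m[240:]=0;m[:,:200]=0;m[:,440:]=0
n,l,s,c=cv2.connectedComponentsWithStats(cv2.morphologyEx(m,cv2.MORPH_OPEN,np.ones((5,5))))
print([(s[i].tolist(),c[i].round().tolist(),at("wrist",c[i],.03).round(3).tolist()) for i in range(1,n) if s[i,4]>100])
E
```

```text
time: 34.78
tool_pos: [0.4251, 0.3508, 0.0751]
tool_rot: [-3.142, 0.0, 0.006]
contact_force: [-2.6, 0.6, 1.2]
opening: 0.0182
grip_force: 12.0
time: 35.12
tool_pos: [0.4304, 0.3508, 0.0717]
tool_rot: [-3.141, -0.0, 0.006]
contact_force: [0.6, -0.1, -1.0]
opening: 0.0179
grip_force: 12.0
[(41, 9), (49, 16), (208, -34), (219, 32), (223, -16), (234, 18)]
0.08 [225, 245, 239, 80]
0.09 [207, 226, 220, 63]
0.095 [198, 216, 211, 54]
[([293, 30, 61, 60, 2855], [323.0, 60.0], [0.545, 0.349, 0.03]), ([218, 33, 61, 58, 2770], [249.0, 62.0], [0.545, 0.386, 0.03]), ([353, 32, 63, 120, 5614], [385.0, 92.0], [0.529, 0.317, 0.03])]
```

```bash
python3 -m jog '[[[-1,0.001,0,0.0006,0],[-1,0.002,0,0.0013,0],[-1,0.003,0,0.002,0],[-1,0.003,0,0.002,0]]]'; python3 -m jog '[[[-1,-0.002,0,0.0015,0],[-1,-0.004,0,0.003,0],[-1,-0.006,0,0.0045,0],[-1,-0.008,0,0.006,0],[-1,-0.0105,0,0.008,0]]]'
cat > st.py <<'E'
# estimate tilt phi(lip-up) & heel given grip at scoop x=g: compare rows
from bing import *
import edge,sys
st=edge.st;g=float(sys.argv[1]) if len(sys.argv)>1 else -.081
tp=st["tool_pos"];w=st["tool_rot"][2]
for ph in map(float,sys.argv[2:]):
    a=np.radians(ph);r=[]
    for x,z in((-.0395,.0025),(-.042,.049),(-.0395,.049),(.042,.0025)):
        dx,dz=x-g,z-.064;X=dx*np.cos(a)-dz*np.sin(a);Z=dx*np.sin(a)+dz*np.cos(a)
        r.append(round(float(proj("wrist",[tp[0]+X,tp[1]+.01,tp[2]+.011+Z],st)[1])))
    print("phi",ph,"rows ib/out/in/lip",r)
im=cv2.cvtColor(cv2.imread("pics/we.png"),cv2.COLOR_BGR2HSV).astype(int);m=((im[...,0]>12)&(im[...,0]<28)&(im[...,1]>100)).astype(np.uint8);m[260:]=0;m[:,:190]=0;m[:,450:]=0
n,l,s,c=cv2.connectedComponentsWithStats(cv2.morphologyEx(m,cv2.MORPH_OPEN,np.ones((5,5))))
print("puffs",[(s[i].tolist(),c[i].round().tolist()) for i in range(1,n) if s[i,4]>100])
E
python3 st.py -.081 -3 0 5 10
```

```text
time: 35.5
tool_pos: [0.4332, 0.3509, 0.0698]
tool_rot: [-3.142, -0.0, 0.006]
contact_force: [-0.6, -1.0, -0.3]
opening: 0.0181
grip_force: 12.0
time: 35.92
tool_pos: [0.4225, 0.351, 0.0621]
tool_rot: [-3.141, -0.001, 0.006]
contact_force: [0.2, 0.3, 3.2]
opening: 0.0179
grip_force: 12.0
[(14, 12), (21, 7), (191, -23), (215, 24), (219, -12)]
phi -3.0 rows ib/out/in/lip [203, 221, 215, 57]
phi 0.0 rows ib/out/in/lip [197, 220, 215, 49]
phi 5.0 rows ib/out/in/lip [189, 219, 214, 35]
phi 10.0 rows ib/out/in/lip [181, 219, 213, 21]
puffs [([290, 3, 68, 67, 3582], [323.0, 36.0]), ([206, 7, 69, 65, 3468], [241.0, 39.0]), ([355, 6, 73, 133, 6802], [392.0, 73.0])]
```

```bash
python3 -m jog '[[[-1,-0.001,0,0.0015,0],[-1,-0.003,0,0.0032,0],[-1,-0.005,0,0.005,0],[-1,-0.007,0,0.0068,0],[-1,-0.009,0,0.0085,0]]]'; python3 st.py -.081 5 10 15 20
```

```text
time: 36.38
tool_pos: [0.4163, 0.3511, 0.0549]
tool_rot: [-3.14, -0.006, 0.006]
contact_force: [7.0, -3.6, 11.1]
opening: 0.0183
grip_force: 12.0
[(15, 27), (147, 8), (179, -18), (210, 22), (214, -13)]
phi 5.0 rows ib/out/in/lip [189, 219, 213, 35]
phi 10.0 rows ib/out/in/lip [181, 219, 213, 22]
phi 15.0 rows ib/out/in/lip [173, 220, 214, 8]
phi 20.0 rows ib/out/in/lip [166, 221, 215, -5]
puffs [([288, 52, 144, 138, 11239], [370.0, 132.0]), ([214, 121, 69, 69, 3678], [248.0, 156.0])]
```

```bash
python3 -m jog '[[[-1,0,0,0,0],[-1,0,0,-0.001,0],[-1,0,0,-0.001,0],[-1,0,0,-0.001,0]]]' 60; python3 -m jog '[[[-1,-0.001,0,-0.004,0],[-1,-0.002,0,-0.009,0],[-1,-0.003,0,-0.016,0],[-1,-0.004,0,-0.024,0],[-1,-0.004,0,-0.034,0]]]'; python3 -m jog '[[[-1,0,0,-0.012,0],[-1,0,0,-0.026,0],[-1,0,0,-0.04,0],[-1,0,0,-0.055,0],[-1,0,0,-0.07,0]]]'; python3 -m jog '[[[-1,0,0,-0.012,0],[-1,0,0,-0.022,0],[-1,0,0,-0.03,0],[-1,0,0,-0.033,0],[-1,0,0,-0.033,0]]]'; python3 st.py -.081 5 10 15 20; python3 go.py .59 -.008 .19 0
```

```text
time: 36.77
tool_pos: [0.415, 0.3511, 0.0551]
tool_rot: [-3.14, -0.003, 0.006]
contact_force: [5.5, -1.6, 6.3]
opening: 0.0176
grip_force: 60.0
time: 37.18
tool_pos: [0.4085, 0.3505, 0.0886]
tool_rot: [3.141, 0.002, 0.006]
contact_force: [-0.2, 0.3, -1.8]
opening: 0.0178
grip_force: 60.0
time: 37.6
tool_pos: [0.4092, 0.3507, 0.1599]
tool_rot: [-3.141, 0.0, 0.006]
contact_force: [-0.4, 0.6, -2.4]
opening: 0.018
grip_force: 60.0
time: 38.02
tool_pos: [0.4096, 0.3509, 0.1922]
tool_rot: [-3.141, -0.001, 0.006]
contact_force: [0.7, -0.9, -2.5]
opening: 0.0174
grip_force: 60.0
[(8, -21), (12, -26), (15, 30), (146, 8), (179, -18), (209, 21), (213, -14)]
phi 5.0 rows ib/out/in/lip [189, 219, 214, 35]
phi 10.0 rows ib/out/in/lip [181, 219, 213, 21]
phi 15.0 rows ib/out/in/lip [173, 220, 214, 8]
phi 20.0 rows ib/out/in/lip [166, 221, 216, -6]
puffs [([287, 51, 145, 139, 11238], [370.0, 131.0]), ([213, 120, 69, 70, 3672], [247.0, 155.0]), ([207, 217, 22, 43, 815], [217.0, 238.0])]
t=38.07 [0.4094 0.3507 0.1914] yaw 0.34 shift [0.1785 0.3597 0.0014] turn 0.006 |d| 0.402 rows 9.6
```

Run:
```python
from h import *
im=cv2.imread("pics/top1.png");g=cv2.cvtColor(im,cv2.COLOR_BGR2GRAY);m=(g<95).astype(np.uint8)
n,l,s,c=cv2.connectedComponentsWithStats(m);i=l[215,336];print(s[i],c[i])
x0,y0,w,h=s[i,:4];cx=x0+w/2-.5
print("far",at("top",(cx,y0-.5),.055).round(4),"near@0",at("top",(cx,y0+h-.5),0).round(4),"near@.055",at("top",(cx,y0+h-.5),.055).round(4))
cy=c[i][1];print("left",at("top",(x0-.5,cy),.055).round(4),"right",at("top",(x0+w-.5,cy),.055).round(4))
```

```text
[ 308  186   57   59 2680] [336.04589552 215.0380597 ]
far [ 0.8054 -0.01    0.055 ] near@0 [ 0.6501 -0.0063  0.    ] near@.055 [ 0.6381 -0.0052  0.055 ]
left [0.7228 0.0706 0.055 ] right [ 0.7187 -0.0857  0.055 ]
```

```bash
python3 -m jog '[[[-1,0.006,0.008,0,0],[-1,0.018,0.024,0,0],[-1,0.035,0.048,0,0],[-1,0.053,0.074,0,0],[-1,0.071,0.1,0,0]]]' >/dev/null; python3 -m jog '[[[-1,0.018,0.027,0,0],[-1,0.036,0.054,0,0],[-1,0.054,0.081,0,0],[-1,0.072,0.108,0,0],[-1,0.09,0.135,0,0]]]' >/dev/null; python3 -m jog '[[[-1,0.017,0.026,0,0],[-1,0.032,0.05,0,0.006],[-1,0.044,0.07,0,0.006],[-1,0.053,0.086,0,0.006],[-1,0.06,0.098,0,0.006]]]'; python3 go.py .6435 -.0063 .12 0; python3 st.py -.081 10 15
```

```text
time: 39.32
tool_pos: [0.6327, 0.0163, 0.1901]
tool_rot: [3.141, 0.002, -0.002]
contact_force: [-0.1, -0.0, -2.5]
opening: 0.0173
grip_force: 60.0
t=39.32 [0.6327 0.0163 0.1901] yaw -0.11 shift [0.0109 0.0225 0.0701] turn -0.002 |d| 0.074 rows 1.8
[(15, -21), (149, 8), (179, -18), (209, 21), (213, -14)]
phi 10.0 rows ib/out/in/lip [181, 219, 214, 21]
phi 15.0 rows ib/out/in/lip [173, 220, 214, 7]
puffs [([220, 58, 208, 132, 15016], [334.0, 139.0])]
```

```bash
python3 -m jog '[[[-1,0.005,0.009,0,0],[-1,0.009,0.016,0,0],[-1,0.011,0.021,0,0],[-1,0.011,0.0225,0,0],[-1,0.011,0.0225,0,0]]]' >/dev/null
python3 - <<'E'
from h import *
st,im=snap("wrist","w10.png");g=cv2.cvtColor(im,cv2.COLOR_RGB2GRAY)
# dark rim pixels left/right of the scoop
m=((g<75)&(im.max(2).astype(int)-im.min(2)<25)).astype(np.uint8);m[250:]=0
n,l,s,c=cv2.connectedComponentsWithStats(m)
print([s[i].tolist() for i in range(1,n) if s[i,4]>200])
P=[]
for v in range(20,200,6):
    r=np.where(m[v,100:540])[0]+100
    if len(r)>3: P.append((v,r.min(),r.max()))
print(P)
W=np.array([at("wrist",(u,v),.055,st)[:2] for v,a,b in P for u in(a-.5,b+.5)])
A=np.c_[2*W,np.ones(len(W))];k=np.linalg.lstsq(A,(W**2).sum(1),rcond=None)[0];print("circle",k[:2],np.sqrt(k[2]+k[0]**2+k[1]**2),np.abs(np.hypot(*(W-k[:2]).T)-np.sqrt(k[2]+k[0]**2+k[1]**2)).round(4))
E
```

```text
[[190, 49, 25, 54, 502]]
[(62, np.int64(208), np.int64(212)), (68, np.int64(172), np.int64(212)), (74, np.int64(164), np.int64(213)), (80, np.int64(157), np.int64(213)), (86, np.int64(193), np.int64(213)), (92, np.int64(192), np.int64(213)), (98, np.int64(195), np.int64(213)), (104, np.int64(194), np.int64(214))]
circle [0.76694422 0.0977182 ] 0.021465098823247368 [0.0006 0.0024 0.0019 0.     0.0022 0.0006 0.0073 0.0009 0.016  0.0001
 0.0119 0.0018 0.0063 0.0043 0.0019 0.0081]
```

View pics/w10.png

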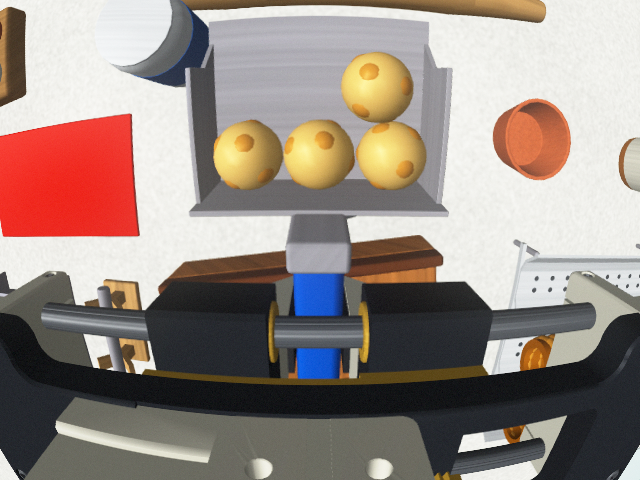

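```bash
python3 - <<'E'
from h import *
im=cv2.imread("pics/w10.png",0);print(im[208:224,345:364:3].T.tolist());st=robot.observe();print(st["tool_pos"])
for v in(216,217,218): print(at("wrist",(352,v),.055).round(4))
E
python3 go.py .6435 -.0063 .10 0
```

```text
[[102, 106, 132, 171, 171, 171, 171, 130, 88, 82, 83, 84, 86, 85, 85, 87], [103, 107, 132, 171, 168, 170, 170, 129, 88, 81, 172, 235, 237, 235, 231, 230], [101, 106, 133, 168, 171, 171, 169, 131, 85, 138, 211, 238, 238, 238, 238, 238], [101, 102, 133, 169, 172, 173, 172, 133, 131, 209, 239, 241, 241, 242, 242, 242], [106, 104, 132, 173, 173, 172, 171, 181, 221, 239, 239, 239, 239, 238, 238, 240], [105, 103, 128, 170, 175, 171, 170, 178, 213, 236, 237, 236, 233, 231, 233, 235], [106, 105, 131, 173, 171, 173, 172, 173, 215, 235, 237, 237, 236, 234, 235, 238]]
[ 0.64322677 -0.00313365  0.19145051]
[ 0.6565 -0.0301  0.055 ]
[ 0.6557 -0.0302  0.055 ]
[ 0.6549 -0.0302  0.055 ]
t=39.83 [ 0.6432 -0.0031  0.1915] yaw 0.01 shift [0.0003 0.0032 0.0914] turn 0.000 |d| 0.092 rows 2.2
```

```bash
python3 -m jog '[[[-1,0.001,0,0.015,0],[-1,0.002,0.001,0.035,0],[-1,0.003,0.002,0.055,0],[-1,0.003,0.002,0.075,0],[-1,0.003,0.002,0.09,0]]]'; python3 -m jog '[[[-1,0,0,0.01,0],[-1,0,0,0.018,0],[-1,0,0,0.025,0],[-1,0,0,0.03,0],[-1,0,0,0.033,0]]]'; python3 -m jog '[[[-1,0,0,0.001,0],[-1,0,0,0.001,0],[-1,0,0,0.001,0]]]'; python3 go.py .6465 -.005 .0664 0; python3 st.py -.081 10 15
```

```text
time: 40.25
tool_pos: [0.6456, -0.0046, 0.0998]
tool_rot: [-3.141, 0.002, 0.001]
contact_force: [0.6, 0.2, -2.2]
opening: 0.0174
grip_force: 60.0
time: 40.67
tool_pos: [0.6474, -0.0054, 0.0695]
tool_rot: [-3.142, -0.003, -0.0]
contact_force: [0.2, -0.2, 7.8]
opening: 0.0175
grip_force: 60.0
time: 40.92
tool_pos: [0.6476, -0.0054, 0.0692]
tool_rot: [3.142, -0.003, -0.0]
contact_force: [1.0, 1.7, 4.7]
opening: 0.0176
grip_force: 60.0
t=40.92 [ 0.6476 -0.0054  0.0692] yaw -0.02 shift [-0.0011 -0.0004  0.0028] turn -0.000 |d| 0.003 rows 0.1
[(1, 9), (24, 33), (184, -18), (210, 27), (214, -16)]
phi 10.0 rows ib/out/in/lip [181, 219, 214, 21]
phi 15.0 rows ib/out/in/lip [173, 220, 214, 8]
puffs [([215, 67, 209, 127, 14445], [328.0, 144.0])]
```

```bash
python3 -m jog '[[[-1,0,0,-0.001,0],[-1,0,0,-0.002,0],[-1,0,0,-0.002,0]]]' 20; python3 -m jog '[[[-1,0,0,0,0],[-1,0,0,0,0],[-1,0,0,0,0]]]' 12 >/dev/null; python3 st.py -.081 5; python3 -m jog '[[[-1,0,0,0,0],[-1,0,0,0,0],[-1,0,0,0,0]]]' 8 >/dev/null;python3 st.py -.081 5; python3 -m jog '[[[-1,0,0,0,0],[-1,0,0,0,0],[-1,0,0,0,0]]]' 6;python3 st.py -.081 5 0
```

```text
time: 41.22
tool_pos: [0.6461, -0.0056, 0.0691]
tool_rot: [-3.142, 0.001, -0.0]
contact_force: [0.1, 0.1, -1.8]
opening: 0.0178
grip_force: 20.0
[(66, 32), (209, -40), (215, 32), (219, -29), (225, 24)]
phi 5.0 rows ib/out/in/lip [189, 220, 214, 35]
puffs [([322, 90, 94, 115, 5731], [369.0, 147.0]), ([225, 143, 126, 61, 5833], [287.0, 173.0])]
[(60, 12), (65, 10), (209, -36), (215, 32), (219, -30), (225, 22)]
phi 5.0 rows ib/out/in/lip [189, 220, 214, 35]
puffs [([287, 4, 122, 107, 8074], [347.0, 65.0]), ([225, 58, 60, 57, 2671], [254.0, 87.0])]
time: 42.07
tool_pos: [0.6465, -0.0054, 0.0695]
tool_rot: [-3.142, -0.0, -0.0]
contact_force: [1.2, -1.3, -3.0]
opening: 0.0181
grip_force: 6.0
[(25, 27), (76, -8), (81, 21), (209, -37), (214, 34), (219, -29), (224, 22)]
phi 5.0 rows ib/out/in/lip [189, 220, 214, 35]
phi 0.0 rows ib/out/in/lip [198, 220, 215, 49]
puffs [([217, 0, 153, 82, 7215], [293.0, 39.0]), ([366, 7, 58, 57, 2592], [395.0, 35.0])]
```

```bash
python3 -m jog '[[[-1,0.003,0,-0.005,0],[-1,0.006,0,-0.0095,0],[-1,0.009,0,-0.0145,0],[-1,0.012,0,-0.019,0],[-1,0.015,0,-0.023,0]]]' 8;  python3 st.py -.081 -15; python3 -m jog '[[[-1,0.003,0,-0.004,0],[-1,0.006,0,-0.008,0],[-1,0.009,0,-0.0125,0],[-1,0.012,0,-0.0155,0],[-1,0.016,0,-0.019,0]]]';  python3 st.py -.081 -15 -25 -30
```

```text
time: 42.53
tool_pos: [0.662, -0.0054, 0.0933]
tool_rot: [-3.141, -0.001, -0.0]
contact_force: [-0.1, -0.7, -1.8]
opening: 0.0177
grip_force: 8.0
[(4, -11), (33, 10), (59, 25), (104, -8), (109, 14), (218, -11), (221, 9)]
phi -15.0 rows ib/out/in/lip [225, 227, 222, 92]
puffs [([226, 21, 188, 89, 8710], [321.0, 69.0])]
time: 43.0
tool_pos: [0.6776, -0.0053, 0.1118]
tool_rot: [-3.141, 0.0, -0.0]
contact_force: [0.2, 0.5, -2.1]
opening: 0.0179
grip_force: 8.0
[(9, 55), (35, -40), (40, -9), (62, 10), (88, 21), (125, -6), (128, -7), (134, 7), (217, -8), (220, 8)]
phi -15.0 rows ib/out/in/lip [225, 227, 222, 91]
phi -25.0 rows ib/out/in/lip [244, 234, 229, 121]
phi -30.0 rows ib/out/in/lip [254, 239, 234, 135]
puffs [([190, 0, 260, 18, 3093], [322.0, 6.0]), ([233, 52, 174, 84, 7562], [321.0, 97.0])]
```

```bash
python3 -m jog '[[[-1,0.004,0,-0.003,0],[-1,0.008,0,-0.006,0],[-1,0.012,0,-0.009,0],[-1,0.016,0,-0.0115,0],[-1,0.02,0,-0.014,0]]]';  python3 st.py -.081 -35 -45
python3 - <<'E'
from h import *
st=robot.observe();im=cv2.imread("pics/we.png");m=cv2.cvtColor(im,cv2.COLOR_BGR2HSV).astype(int);m=((m[...,0]>12)&(m[...,0]<28)&(m[...,1]>100)).astype(np.uint8)*255
m[:25]=0;m[260:]=0;m[:,:190]=0;m[:,450:]=0
d=cv2.distanceTransform(m,cv2.DIST_L2,5);pk=(d==cv2.dilate(d,np.ones((21,21))))&(d>12)
for v,u in np.argwhere(pk): print(u,v,d[v,u].round(1),at("wrist",(u,v),.02).round(3))
E
```

```text
time: 43.47
tool_pos: [0.6978, -0.0055, 0.1256]
tool_rot: [-3.142, 0.0, -0.0]
contact_force: [-0.4, -0.1, -2.6]
opening: 0.0177
grip_force: 8.0
[(42, 50), (74, -38), (79, -9), (93, 9), (121, 20), (156, -6), (158, -7)]
phi -35.0 rows ib/out/in/lip [264, 243, 238, 150]
phi -45.0 rows ib/out/in/lip [285, 254, 249, 180]
puffs [([190, 0, 260, 49, 11498], [320.0, 22.0]), ([237, 86, 165, 80, 6780], [320.0, 129.0])]
344 111 15.2 [ 0.792 -0.024  0.02 ]
378 129 22.4 [ 0.78  -0.047  0.02 ]
379 129 22.4 [ 0.78  -0.048  0.02 ]
270 136 15.6 [0.775 0.027 0.02 ]
270 137 15.6 [0.774 0.027 0.02 ]
314 143 16.0 [ 0.769 -0.003  0.02 ]
314 144 16.0 [ 0.769 -0.003  0.02 ]
```

```bash
python3 -m jog '[[[-1,0,0,0,0],[-1,0,0,0,0],[-1,0,0,-0.004,0],[-1,0,0,-0.012,0],[-1,-0.002,0,-0.025,0]]]' 60; python3 -m jog '[[[-1,-0.005,0,-0.025,0],[-1,-0.01,0,-0.055,0],[-1,-0.015,0,-0.085,0],[-1,-0.02,0,-0.115,0],[-1,-0.02,0,-0.115,0]]]'
python3 - <<'E'
from ft import *
im=np.array(robot.read_camera("top"));cv2.imwrite("pics/t11.png",im[:,:,::-1])
m=cv2.cvtColor(im,cv2.COLOR_RGB2HSV).astype(int);m=((m[...,0]>8)&(m[...,0]<28)&(m[...,1]>90)&(m[...,2]>110)).astype(np.uint8)[187:245,308:366]
n,l,s,c=cv2.connectedComponentsWithStats(m);print([(s[i].tolist(),at("top",c[i]+[308,187],.02).round(3)) for i in range(1,n) if s[i,4]>10])
E
python3 go.py .688 .28 .24 90; python3 st.py -.081 -35 -45
```

```text
time: 43.93
tool_pos: [0.6949, -0.0055, 0.15]
tool_rot: [-3.141, 0.002, -0.0]
contact_force: [-0.4, -0.5, -1.6]
opening: 0.0174
grip_force: 60.0
time: 44.35
tool_pos: [0.6771, -0.0057, 0.2753]
tool_rot: [3.14, -0.014, -0.0]
contact_force: [0.1, -0.2, -0.4]
opening: 0.0178
grip_force: 60.0
[]
t=44.40 [ 0.6767 -0.0056  0.2718] yaw -0.01 shift [ 0.011  -0.2857  0.0316] turn -1.571 |d| 0.288 rows 12.6
[(24, -30), (28, 6), (37, -6), (56, -6), (61, 50), (85, -38), (97, 8), (121, 9), (138, -9), (158, 25)]
phi -35.0 rows ib/out/in/lip [265, 244, 239, 152]
phi -45.0 rows ib/out/in/lip [286, 254, 250, 182]
puffs [([190, 25, 260, 40, 8597], [323.0, 45.0]), ([315, 90, 56, 41, 1340], [343.0, 110.0]), ([262, 111, 29, 28, 661], [276.0, 124.0]), ([295, 117, 29, 28, 661], [309.0, 131.0])]
```

```bash
python3 -m jog '[[[-1,0,-0.015,0,-0.1],[-1,0,-0.04,0,-0.22],[-1,0.002,-0.07,0.005,-0.34],[-1,0.004,-0.105,0.01,-0.46],[-1,0.006,-0.14,0.015,-0.58]]]' >/dev/null; python3 go.py .688 .28 .24 90
```

```text
t=44.87 [0.6809 0.1353 0.2487] yaw 33.49 shift [ 0.0858 -0.1167  0.0086] turn -0.986 |d| 0.145 rows 7.9
```

```bash
python3 -m jog '[[[-1,0.017,-0.023,0.002,-0.12],[-1,0.034,-0.046,0.004,-0.24],[-1,0.051,-0.07,0.006,-0.36],[-1,0.068,-0.093,0.008,-0.48],[-1,0.086,-0.1167,0.0086,-0.6]]]' >/dev/null; python3 -m jog '[[[-1,0,0,0,-0.12],[-1,0,0,0,-0.24],[-1,0,0,0,-0.36],[-1,0,0,0,-0.386],[-1,0,0,0,-0.386]]]'; python3 go.py .688 .2895 .135 90
```

```text
time: 45.7
tool_pos: [0.6889, 0.2792, 0.2398]
tool_rot: [-3.138, 0.001, 1.567]
contact_force: [-0.7, 0.2, -1.6]
opening: 0.0177
grip_force: 60.0
t=45.70 [0.6889 0.2792 0.2398] yaw 89.78 shift [ 0.0104 -0.0006  0.1048] turn -0.004 |d| 0.105 rows 2.5
```

```bash
python3 -m jog '[[[-1,0.003,0,0.025,0],[-1,0.006,0,0.05,0],[-1,0.01,0,0.075,0],[-1,0.01,0,0.095,0],[-1,0.01,0,0.105,0]]]'; python3 -m jog '[[[-1,0,0,0.005,0],[-1,0,0,0.009,0],[-1,0,0,0.013,0],[-1,0,0,0.013,0]]]'; python3 -m jog '[[[-1,0,0,0.0015,0],[-1,0,0,0.003,0],[-1,0,0,0.003,0]]]'; python3 st.py -.081 -35 -40
```

```text
time: 46.12
tool_pos: [0.6876, 0.2888, 0.132]
tool_rot: [-3.135, 0.002, 1.565]
contact_force: [-0.8, -0.0, -2.7]
opening: 0.0175
grip_force: 60.0
time: 46.45
tool_pos: [0.6898, 0.2892, 0.1242]
tool_rot: [3.141, -0.0, 1.565]
contact_force: [-0.2, 0.2, -2.3]
opening: 0.0176
grip_force: 60.0
time: 46.7
tool_pos: [0.6897, 0.2892, 0.1213]
tool_rot: [3.141, -0.0, 1.566]
contact_force: [0.1, 0.5, -0.9]
opening: 0.0177
grip_force: 60.0
[(93, -48), (158, 35)]
phi -35.0 rows ib/out/in/lip [244, 265, 264, 225]
phi -40.0 rows ib/out/in/lip [244, 264, 263, 224]
puffs [([434, 0, 16, 11, 107], [443.0, 4.0])]
```

```bash
python3 -m jog '[[[-1,0,0,0.002,0],[-1,0,0,0.0035,0],[-1,-0.005,0,0.006,0],[-1,-0.01,0,0.009,0],[-1,-0.015,0,0.012,0]]]' 9; python3 -m jog '[[[-1,-0.005,0,0.0035,0],[-1,-0.01,0,0.007,0],[-1,-0.015,0,0.011,0],[-1,-0.0192,0,0.0147,0]]]'; python3 edge.py; python3 -m jog '[[[-1,-0.004,0,0.0042,0],[-1,-0.008,0,0.0085,0],[-1,-0.012,0,0.013,0],[-1,-0.0163,0,0.0178,0]]]';python3 edge.py; python3 -m jog '[[[-1,-0.0035,0,0.005,0],[-1,-0.007,0,0.0099,0],[-1,-0.01,0,0.015,0],[-1,-0.012,0,0.0185,0]]]'; python3 st.py -.081 0 -5 -10 ; python3 -c "
from h import *
s=robot.observe();p=s['tool_pos'];w=s['tool_rot'][2]
for ph in(0,-3,-6):
  a=np.radians(ph);r=[]
  for x,z in((-.0395,.0025),(-.042,.049),(.042,.0025)):
    dx,dz=x+.081,z-.064;X=dx*np.cos(a)-dz*np.sin(a);Z=dx*np.sin(a)+dz*np.cos(a);r.append(round(float(proj('wrist',[p[0]+X*np.cos(w),p[1]+X*np.sin(w),p[2]+.011+Z],s)[1])))
  print(ph,r)"
```

```text
time: 47.17
tool_pos: [0.6895, 0.2737, 0.1089]
tool_rot: [3.141, -0.0, 1.566]
contact_force: [-0.7, -0.4, 0.5]
opening: 0.018
grip_force: 9.0
time: 47.5
tool_pos: [0.6895, 0.254, 0.0939]
tool_rot: [3.141, 0.0, 1.565]
contact_force: [-0.8, -1.4, 0.5]
opening: 0.0179
grip_force: 9.0
[(37, -42), (107, 32)]
time: 47.88
tool_pos: [0.6893, 0.2386, 0.0758]
tool_rot: [3.141, -0.0, 1.566]
contact_force: [0.9, 0.7, -0.3]
opening: 0.0179
grip_force: 9.0
[(7, -42), (77, 29), (216, -9), (218, 8), (221, -14), (224, 13)]
time: 48.27
tool_pos: [0.689, 0.2263, 0.0569]
tool_rot: [-3.141, 0.0, 1.566]
contact_force: [0.5, -0.1, 0.7]
opening: 0.0178
grip_force: 9.0
[(50, 30), (199, -8), (213, 10), (218, -13), (231, 13)]
phi 0.0 rows ib/out/in/lip [249, 279, 279, 248]
phi -5.0 rows ib/out/in/lip [248, 277, 276, 243]
phi -10.0 rows ib/out/in/lip [246, 274, 274, 239]
puffs []
0 [194, 216, 45]
-3 [200, 217, 54]
-6 [205, 218, 62]
```

```bash
python3 -m jog '[[[-1,-0.001,0,0.001,0],[-1,-0.001,0,0.0015,0],[-1,-0.001,0,0.0015,0]]]' 5; python3 edge.py; python3 -m jog '[[[-0.55,0,0,0,0],[-0.5,0,0,0,0],[-0.2,0,0,0,0],[0.2,0,0,0,0],[0.2,0,0,0,0]]]'; python3 -m jog '[[[0.5,0,0,-0.01,0],[0.6,0,0,-0.035,0],[0.6,0,0,-0.065,0],[0.6,0,0,-0.1,0],[0.6,0,0,-0.13,0]]]'; python3 go.py .45 .1 .30 90
```

```text
time: 48.57
tool_pos: [0.6891, 0.2259, 0.0563]
tool_rot: [-3.141, -0.0, 1.566]
contact_force: [-0.2, -0.4, -1.2]
opening: 0.018
grip_force: 5.0
[(48, 33), (198, -9), (213, 9), (217, -13), (231, 14)]
time: 49.03
tool_pos: [0.6893, 0.2259, 0.0565]
tool_rot: [3.141, -0.0, 1.566]
contact_force: [0.0, -0.4, -0.0]
opening: 0.0378
grip_force: 0.0
time: 49.45
tool_pos: [0.6893, 0.2258, 0.1895]
tool_rot: [3.14, -0.0, 1.566]
contact_force: [1.0, 0.1, 0.5]
opening: 0.0709
grip_force: 0.0
t=49.45 [0.6893 0.2258 0.1895] yaw 89.71 shift [-0.1269 -0.2385 -0.111 ] turn -0.005 |d| 0.292 rows 7.0
```

```bash
python3 -m jog '[[[0.6,-0.02,-0.03,-0.015,0],[0.6,-0.04,-0.065,-0.03,0],[0.6,-0.055,-0.1,-0.045,0],[0.6,-0.075,-0.135,-0.06,0],[0.6,-0.09,-0.17,-0.08,0]]]' >/dev/null; python3 -m jog '[[[0.6,-0.02,-0.03,-0.015,0],[0.6,-0.035,-0.065,-0.03,0],[0.6,-0.035,-0.1,-0.03,0],[0.6,-0.035,-0.12,-0.03,0],[0.6,-0.035,-0.12,-0.03,0]]]'
python3 - <<'E'
from h import *
st,t=snap("top","t12.png");st,s=snap("scene","s12.png")
cv2.imwrite("pics/final.png",np.vstack([cv2.resize(t[170:360,150:510],(660,348),interpolation=cv2.INTER_CUBIC),cv2.resize(s[130:400,190:520][:, :],(330,250))[:, :] if 0 else cv2.resize(s[120:420,0:640],(660,250))])[:,:,::-1])
E
```

```text
time: 50.28
tool_pos: [0.3979, 0.1033, 0.2965]
tool_rot: [3.14, -0.0, 1.566]
contact_force: [0.7, 0.5, 0.7]
opening: 0.0735
grip_force: 0.0
```

View pics/final.png

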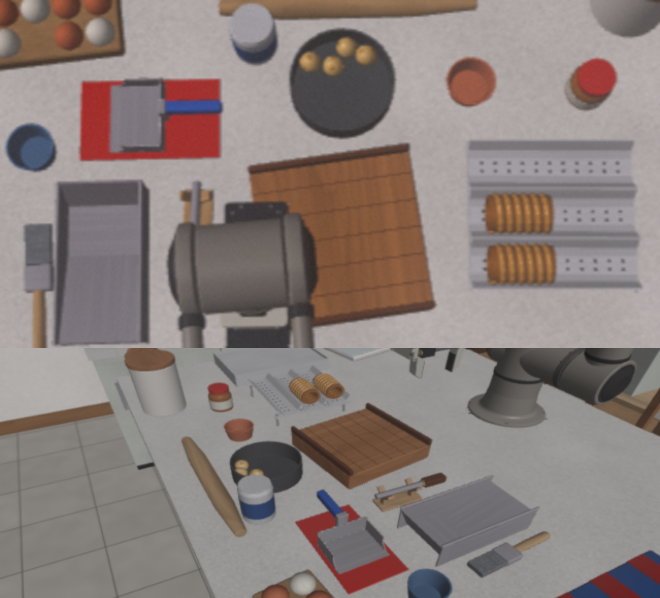

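```bash
python3 -c "
from cell import robot
print(robot.hand_in())"
```

```text
the job is handed in; nothing more can be done
None
```

I handed the job in at about 50 s. The last pictures show both tubes lying in the middle and near tray channels, all four puffs in the tin, the rod in its rest, and the scoop upright on the red mat with its bowl centred about 20 mm lip-side of the middle. The scoop handle also brushed the fixed board's rail (about 10 N) over the tin.

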